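# Clear and set the bench power unit

### The job

A blue sample tile was left on top of the grey power unit, covering its slotted brass mode selector. Put the tile away on the sloping rack, flat on top of the white tile, squarely above it and with its lower end against the rack's stop; then take the flat screwdriver from its stand, turn the selector a quarter turn clockwise (seen from above) with it as far as it goes, and hang the screwdriver back upright in the stand. Do not touch the selector with the fingers, and leave the other things on the bench where they are.

Things in the scene. Friction and masses are not known exactly. Their poses are not given: they have to be found in the camera images.
- tile_center (a point): Centre of the blue glazed tile, 100 x 60 x 12 mm (x, y, z of its axes; z normal to the tile), about 0.16 kg. It starts lying level on the two black rubber rails of the power unit, hiding the selector, its long side across the rails; its underside is then 14 mm above the unit's lid.
- white_center (a point): Centre of the white glazed tile, same size, but its long side is its y axis; it lies loose on the rack's sloping shelf, its lower end against the stop.
- rack: Fixed sloping rack, dark base 84 x 150 mm (x, y). Origin under the base's centre, z up. Its +y end is the high one; it stands with the low end (-y) to the robot's right, within 15 degrees. A tile left on it stays put and does not slide by itself. No side walls.
- rack_shelf: The rack's aluminium shelf, 76 (x) x 130 mm (y). Origin: centre of its upper face, 62 mm above the bench. z is the face's normal, y points up the slope, 22 degrees above level. Stop: a plate square to the face at the low end, inner face at y = -65 mm, 40 mm high. A tile against it has its centre at y = -15 mm and z = 6 mm (first layer) or 18 mm (second).
- unit: Fixed grey power unit, 120 x 130 mm (x, y), lid 60 mm above the bench, selector in the middle of the lid. Origin under its centre. Two black rubber rails, 110 x 10 mm, run along x at y = +42 and -42 mm, rising 14 mm above the lid.
- slot (a point): Centre of the slotted face of the brass selector rotor (37 mm diameter), 72 mm above the bench, ringed by a fixed dark bezel 6 mm lower. x lies along the slot, z up; it turns with the rotor. The slot runs right across the rotor, 10 mm deep, 5 mm wide in its lower half and bevelled out to 11 mm at the mouth.
- selector (a joint): Angle of the rotor: 0 with the slot along the unit's x (towards the white dot, away from the robot at unit yaw 0); grows clockwise seen from above to the end stop at 1.571 rad, with the slot across, towards the green dot. Starts between 0 and 0.15. Stays where left; turning takes about 0.06 N m.
- handle (a point): Middle of the flat screwdriver's green handle, 32 x 24 mm (its x, y), 68 mm high. The two flat faces 24 mm apart (black stripes) look along +y and -y: grip those. z runs along the tool away from the blade. Under the handle is a black collar, 34 mm diameter, underside 40 mm below this point. 0.11 kg. Starts upright in the stand, hanging on the collar.
- blade_tip (a point): Tip of the screwdriver's blade, on its axis 115 mm below the handle's middle. The blade is 14 mm wide along the screwdriver's x and 2.5 mm thick along y; the shank above it is 8 mm in diameter.
- stand_mouth (a point): Centre of the 22 mm round hole in the stand's top plate (66 x 60 mm, 8 mm thick), at its upper face, 94 mm above the bench. Fixed grey stand, base 85 x 80 mm; its column is behind the hole (+x of the stand). Hung in it, the collar lies on the plate and the handle's middle is 40 mm above this point.
- bottle: Bystander: white plastic bottle with blue cap, 36 mm diameter, 78 mm tall, standing between the task's things. Origin at the underside.
- spanner: Bystander: steel spanner lying flat, 158 mm long (its y), 25 mm wide, 6 mm thick.
- petri_dish: Bystander: clear dish, 93 mm diameter, 15 mm high.
- timer: Bystander: white timer, 66 x 66 x 19 mm.
- red_pen: Bystander: red pen lying flat, 145 mm long (its y).

How it is judged:
By the outcome, as a careful person would: the job done as asked, in the order asked, and still so for the second after the job is handed in, with the robot touching nothing.
It also fails if it takes over 72 s, if anything falls off the work surface, if the arm or the gripper's body presses on something with over 40 N, if the wrist force passes 120 N, or if a joint passes its speed limit or range.

### The arm

A 7-joint arm with a two-finger parallel gripper is mounted at the origin on a cart in front of the work surface, level with it; the furniture and walls round the work are solid. World frame = base frame: x ahead of the robot, y to its left, z up, the work surface at z = 0. Lengths are in m, angles in rad, forces in N, time in s.
With the tool pointing down it reaches from about 0.425 to 1.025 m from the base axis. Payload 9.4 kg.
Tool frame: the origin (TCP) lies on the mounting face of the last link; the fingertips stand 186 mm ahead of it and the grasp point (between the pads) lies 167 mm ahead of it; z points along the fingers, y is the direction in which the jaws open and shut (so a half turn about z gives the same grasp; the last joint's range is limited). The gripper opens to 93 mm and grips with 3 to 60 N. Pads are 15 mm wide; open, the fingers measure 128 mm over their backs; the gripper's body (75 mm by 188 mm) begins 65 mm behind the grasp point.
Start: joints at [1.08, 0.599, -0.003, 1.599, 0.002, 0.943, -0.08], TCP at [0.292, -0.664, 0.405] pointing down, gripper open.
Joint ranges: [-2.57, 2.57], [-0.35, 1.97], [-1.29, 1.29], [0.11, 2.56], [-1.05, 4.19], [0.11, 1.86], [-2.63, 2.63]. Speed limits (rad/s): [2.22, 2.22, 3.01, 3.01, 3.14, 3.14, 3.14].

### API

Orientations are given as a rotation vector (axis times angle).
In Python, from plant import telemetry, vision, env gives the robot as it stands. The module is installed in compiled form; this text tells all that it offers.
- The arm moves only by the shell command python3 -m pendant 'ROWS' [FORCE]. ROWS is text: rows parted by semicolons, each of 5 numbers parted by spaces: the shift along the tool's x, y, z in m, then the turn about the tool's z in rad, then the opening, from 0 (shut) to 1 (fully open). In form: tx ty tz turn jaw; .... A call has exactly 8 rows; each row is the pose to reach, as a shift and turn from the pose commanded when the call began, along the tool's axes at that moment; what a row does not reach only later rows make up. A row lasts 1/12 s, in which the tool goes at most 41.7 mm and 7.16 degrees, less where a joint would pass 70% of its speed; a pose out of reach is approached as far as the arm can. A call with a gripper value outside its range is refused whole. The fingers move at their own pace and stop on an object; FORCE is the grip in N (left out, the last holds). Time passes only in rows, so rows that repeat a pose let the fingers close, or fill a call up. It gives the time, the measured TCP pose, the force and the opening at its end, in the units of the state.
- telemetry.sense(): the state, without advancing time (a new reading comes with each control period).
- vision.snapshot(name): name is "side" or "top"; returns the picture (400x640x3 uint8, red, green, blue); there is no depth.
- vision.calibration(name): a dict with "mtx" (3x3 intrinsics, pixels), "R" (3x3) and "t" (3): a world point X has camera coordinates R X + t. Camera axes: x right, y down, z forward; pixel columns grow to the right and rows downward; lengths in m; the calibration is good to about 2 mm. A picture is of the moment at which its call begins. calibration takes no time and is no camera call.
- env.sign_off(): hands the job in, once; it reports no verdict.
The state is a dict: "clock": time; "joint_positions": joint angles; "joint_vel": joint speeds; "joint_efforts": joint torques, N m; "tool_pos": TCP position; "eef_rot": TCP orientation; "force": force on the tool from outside, world axes, zero at the start; "torque": the same for the moment, N m; "gripper_width": opening from 0.0 (shut) to 1.0 (fully open).
Only numpy, scipy, OpenCV 4.12 (cv2) and the standard library are available. Lean on these libraries where they do the work, as an engineer would, in place of code of your own. Each camera call takes 0.05 s, during which the arm holds its last target.

## Working session

There is one attempt and no reset: what is moved stays moved. The work goes in short steps, Python scripts to look and compute and a shell command to move; the robot and the scene stay as the last step left them, time stands still between calls to the robot, and variables do not carry over. Pictures are saved under pics/ and viewed, and the job is handed in when it is done.

```bash
mkdir -p pics; ls
python3 - <<'E'
from plant import telemetry, vision, env
import cv2, numpy as np
np.set_printoptions(precision=4,suppress=True)
for n in ("side","top"):
    im=vision.snapshot(n); cv2.imwrite(f"pics/{n}0.png",im[:,:,::-1]); c=vision.calibration(n); print(n,c["mtx"],c["R"],c["t"], -c["R"].T@c["t"])
print(telemetry.sense())
E
```

```text
pics
side [[411.7411   0.     316.9822]
 [  0.     411.7411 199.1155]
 [  0.       0.       1.    ]] [[-0.9757 -0.2182 -0.0204]
 [-0.0975  0.5156 -0.8512]
 [ 0.1963 -0.8286 -0.5244]] [0.5016 0.1557 1.0482] [0.2988 0.8977 0.6924]
top [[406.4921   0.     314.3884]
 [  0.     406.4921 195.5821]
 [  0.       0.       1.    ]] [[ 0.0058 -1.      0.0046]
 [-0.9889 -0.0064 -0.1484]
 [ 0.1484 -0.0037 -0.9889]] [-0.0378  0.5568  1.337 ] [ 0.3524 -0.0292  1.405 ]
{'clock': 0.1, 'joint_positions': array([ 1.0803,  0.6   , -0.0026,  1.6   ,  0.0018,  0.9429, -0.0798]), 'joint_vel': array([-0.0007, -0.0013, -0.0004, -0.0019,  0.0003, -0.0021,  0.0016]), 'joint_efforts': array([  0.0055, -76.6562,   1.5027, -25.2941,  -0.0523,   0.0136,
         0.0001]), 'tool_pos': array([ 0.2915, -0.6636,  0.4039]), 'eef_rot': array([-3.0733, -0.6452,  0.0007]), 'force': array([-0.0358,  0.7976,  0.027 ]), 'torque': array([-0.0043,  0.0159, -0.0036]), 'gripper_width': 1.0019680235294084}
```

View pics/side0.png

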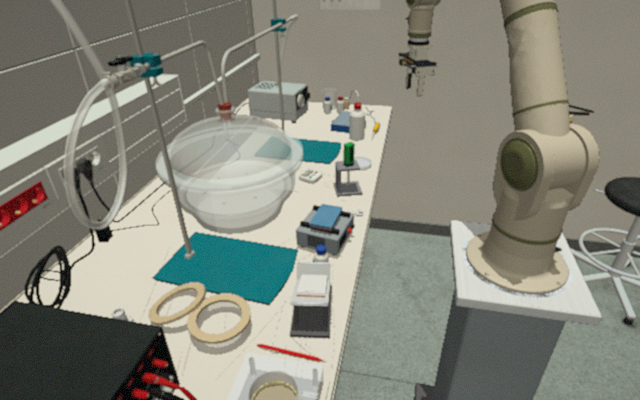

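View pics/top0.png

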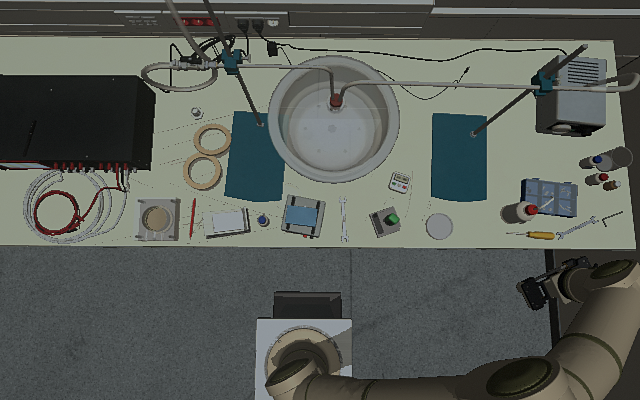

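The side view shows the rack (310,300), bottle (320,255), unit with blue tile (327,225) and stand with green handle (348,155). In the top view they are at rack (227,222), bottle (263,220), unit (303,215), stand (385,222). I'll enlarge both.

Run:
```python
import cv2, numpy as np
t=cv2.imread("pics/top0.png"); s=cv2.imread("pics/side0.png")
cv2.imwrite("pics/topz.png",cv2.resize(t[185:250,180:420],None,fx=3.33,fy=3.33,interpolation=cv2.INTER_CUBIC))
a=t[190:245,195:335]; cv2.imwrite("pics/topz2.png",cv2.resize(a,None,fx=5.7,fy=5.7,interpolation=cv2.INTER_CUBIC))
a=s[125:345,270:390]; cv2.imwrite("pics/sidez.png",cv2.resize(a,None,fx=2.7,fy=2.7,interpolation=cv2.INTER_CUBIC))
```

```text
(no output)
```

View pics/topz.png

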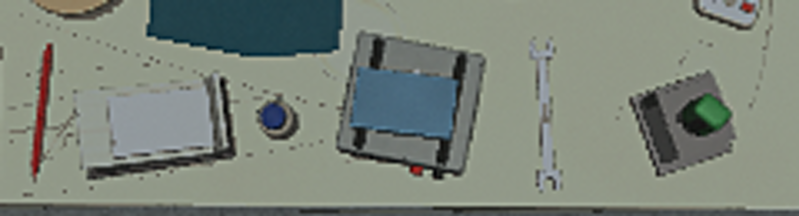

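View pics/topz2.png

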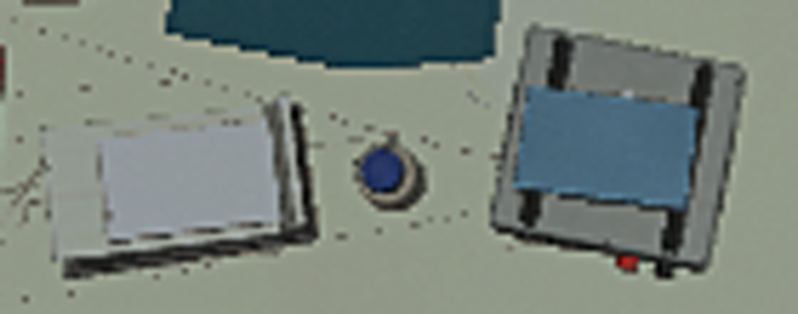

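View pics/sidez.png

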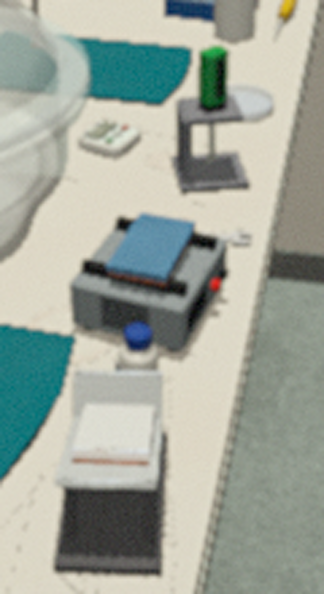

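```bash
cat > h.py <<'E'
import cv2, numpy as np
from scipy.spatial.transform import Rotation as Ro
np.set_printoptions(precision=4,suppress=True)
def cal(n):
    from plant import vision
    c=vision.calibration(n); return np.array(c["mtx"]),np.array(c["R"]),np.array(c["t"])
def ray(n,uv):
    K,R,t=cal(n); d=R.T@np.linalg.inv(K)@np.array([uv[0],uv[1],1.]); return -R.T@t,d/np.linalg.norm(d)
def onz(n,uv,z):
    o,d=ray(n,uv); return o+d*(z-o[2])/d[2]
def px(n,X):
    K,R,t=cal(n); p=K@(R@np.asarray(X,float)+t); return p[:2]/p[2]
def tri(uvs,uvt):
    A=[];b=[]
    for n,uv in (("side",uvs),("top",uvt)):
        o,d=ray(n,uv); P=np.eye(3)-np.outer(d,d); A.append(P); b.append(P@o)
    X=np.linalg.solve(A[0]+A[1],b[0]+b[1])
    return X
def snap(n,name=None):
    from plant import vision
    im=vision.snapshot(n)[:,:,::-1].copy()
    if name: cv2.imwrite(f"pics/{name}.png",im)
    return im
def zoom(im,r0,r1,c0,c1,f,name):
    cv2.imwrite(f"pics/{name}.png",cv2.resize(im[r0:r1,c0:c1],None,fx=f,fy=f,interpolation=cv2.INTER_CUBIC))
def blobs(im,lo,hi,roi,f=8,minarea=20):
    """HSV mask in an upsampled roi (r0,r1,c0,c1); returns contours in original pixels"""
    r0,r1,c0,c1=roi
    # pixel-centre-preserving upsample
    b=cv2.resize(im[r0:r1,c0:c1],None,fx=f,fy=f,interpolation=cv2.INTER_CUBIC)
    m=cv2.inRange(cv2.cvtColor(b,cv2.COLOR_BGR2HSV),np.array(lo),np.array(hi))
    cs,_=cv2.findContours(m,cv2.RETR_EXTERNAL,cv2.CHAIN_APPROX_NONE)
    out=[]
    for c in cs:
        if cv2.contourArea(c)/f/f<minarea: continue
        out.append(((c[:,0,:]+.5)/f-.5+np.array([c0,r0])).astype(np.float32))
    return sorted(out,key=lambda c:-cv2.contourArea(c))
def planerect(n,c,z):
    P=np.array([onz(n,p,z)[:2] for p in c]); r=cv2.minAreaRect((P*1000).astype(np.float32)); return r
def go(pos_grasp,yaw=None,x_axis=None):
    """shift in current tool frame to bring grasp point to pos; yaw = desired angle of the tool y (jaw) axis in world, mod pi"""
    from plant import telemetry
    s=telemetry.sense(); R=Ro.from_rotvec(s["eef_rot"]).as_matrix(); p=s["tool_pos"]
    g=p+.167*R[:,2]
    d=R.T@(np.asarray(pos_grasp)-g)
    cur=np.arctan2(R[1,1],R[0,1])
    print("grasp",g,"jaw yaw deg",np.degrees(cur),"z",R[:,2],"f",s["force"],"tq",s["torque"],"w",s["gripper_width"],"t",s["clock"],"j",s["joint_positions"])
    print("shift",d)
    if yaw is not None:
        dy=(np.radians(yaw)-cur+np.pi/2)%np.pi-np.pi/2
        print("turn (tool z, rad)",-dy)  # tool z points down
E
python3 - <<'E'
from h import *
im=cv2.imread("pics/top0.png"); hsv=cv2.cvtColor(im,cv2.COLOR_BGR2HSV)
for p in [(303,213),(300,220),(394,219),(389,222),(230,222),(385,215),(262,219),(290,200),(211,226)]: print(p,hsv[p[1],p[0]])
for lo,hi,roi,z,nm in [((95,90,90),(115,255,255),(190,245,270,335),.086,"tile"),((45,80,60),(85,255,255),(195,245,365,410),.168,"handle"),((110,120,40),(130,255,255),(205,235,250,280),.078,"cap"),((0,0,140),(180,40,200),(195,245,195,252),.074,"white")]:
    for c in blobs(im,lo,hi,roi,minarea=8)[:3]: print(nm,planerect("top",c,z),c.min(0),c.max(0))
E
```

```text
(303, 213) [101 102 128]
(300, 220) [101 102 123]
(394, 219) [ 65 121 124]
(389, 222) [60 20 25]
(230, 222) [101  18 157]
(385, 215) [ 15  10 107]
(262, 219) [113 148 102]
(290, 200) [ 70  13 119]
(211, 226) [ 53  15 153]
tile ((484.5543518066406, 9.227882385253906), (98.93346405029297, 59.02340316772461), 82.81090545654297) [284.8125 204.9375] [316.9375 226.0625]
handle ((470.2132873535156, -275.8673400878906), (30.69117546081543, 22.68082618713379), 48.13554382324219) [388.0625 212.6875] [398.9375 223.5625]
cap ((471.46759033203125, 138.21726989746094), (23.242773056030273, 22.1302490234375), 27.65213966369629) [258.0625 215.8125] [265.0625 223.0625]Traceback (most recent call last):
  File "<stdin>", line 5, in <module>
  File "h.py", line 39, in planerect
    P=np.array([onz(n,p,z)[:2] for p in c]); r=cv2.minAreaRect((P*1000).astype(np.float32)); return r
                ~~~^^^^^^^
  File "h.py", line 10, in onz
    o,d=ray(n,uv); return o+d*(z-o[2])/d[2]
        ~~~^^^^^^
  File "h.py", line 8, in ray
    K,R,t=cal(n); d=R.T@np.linalg.inv(K)@np.array([uv[0],uv[1],1.]); return -R.T@t,d/np.linalg.norm(d)
          ~~~^^^
  File "h.py", line 6, in cal
    c=vision.calibration(n); return np.array(c["mtx"]),np.array(c["R"]),np.array(c["t"])
ValueError: time passes only in moves, steps and waits
```

```bash
python3 - <<'E'
import re
s=open("h.py").read()
s=s.replace('''    from plant import vision
    c=vision.calibration(n); return np.array(c["mtx"]),np.array(c["R"]),np.array(c["t"])''','''    return CAL[n]''')
s=s.replace("def cal(n)",'''def _c():
    import os,pickle
    if os.path.exists("cal.pkl"): return pickle.load(open("cal.pkl","rb"))
    from plant import vision
    o={}
    for n in ("side","top"):
        c=vision.calibration(n); o[n]=(np.array(c["mtx"]),np.array(c["R"]),np.array(c["t"]))
    pickle.dump(o,open("cal.pkl","wb")); return o
CAL=_c()
def cal(n)''')
open("h.py","w").write(s)
E
python3 - <<'E'
from h import *
im=cv2.imread("pics/top0.png"); 
for lo,hi,roi,z,nm in [((110,120,40),(130,255,255),(205,235,250,280),.078,"cap"),((92,10,135),(120,40,190),(200,245,200,250),.069,"white")]:
    for c in blobs(im,lo,hi,roi,minarea=8)[:3]: print(nm,planerect("top",c,z),c.min(0),c.max(0))
s=cv2.imread("pics/side0.png"); hsv=cv2.cvtColor(s,cv2.COLOR_BGR2HSV)
for p in [(327,215),(315,225),(349,155),(311,285),(311,296),(300,305)]: print(p,hsv[p[1],p[0]])
g=blobs(s,(45,100,30),(85,255,255),(130,175,335,365),minarea=8)
for c in g: print("handle side",c.min(0),c.max(0),cv2.minAreaRect(c))
g=blobs(s,(95,90,80),(115,255,255),(195,240,295,350),minarea=8)
for c in g: print("tile side",c.min(0),c.max(0),cv2.approxPolyDP(c,2,True)[:,0])
# handle check: predicted axis from top-view est
h=np.array([.4702,-.2759]);
for z in (.168,.134,.100): print(z,px("side",[*h,z]))
E
```

```text
cap ((471.46759033203125, 138.21726989746094), (23.242773056030273, 22.1302490234375), 27.65213966369629) [258.0625 215.8125] [265.0625 223.0625]
white ((466.4461669921875, 250.32257080078125), (59.903236389160156, 101.25720977783203), 6.81055212020874) [211.6875 210.5625] [243.4375 231.3125]
(327, 215) [101 111 165]
(315, 225) [100 113 106]
(349, 155) [ 70 171  73]
(311, 285) [ 27  13 220]
(311, 296) [ 14  66 175]
(300, 305) [ 34  13 135]
handle side [343.9375 142.0625] [353.0625 164.9375] ((348.4571533203125, 153.49771118164062), (8.817229270935059, 22.946142196655273), 1.2544516324996948)
tile side [308.5625 204.5625] [340.8125 228.1875] [[322.3125 204.5625]
 [308.5625 223.5625]
 [330.6875 228.0625]
 [340.5625 207.9375]]
0.168 [349.0038 142.7212]
0.134 [348.7845 152.6702]
0.1 [348.5712 162.3498]
```

Run:
```python
from h import *
im=cv2.imread("pics/top0.png"); s=cv2.imread("pics/side0.png")
c=blobs(s,(95,90,130),(115,255,255),(195,240,295,350),minarea=8)[0]
print("tile side top face",planerect("side",c,.086))
def plane(n,uv,p0,nr):
    o,d=ray(n,uv); return o+d*(nr@(p0-o))/(nr@d)
th=np.radians(6.8); ct=np.array([.4664,.2503])
cw=blobs(im,(92,10,135),(120,40,190),(200,245,200,250),minarea=8)[0]
sw=blobs(s,(0,0,190),(40,40,255),(270,305,290,335),minarea=8)
print([ (q.min(0),q.max(0)) for q in sw])
a=np.radians(22)
for n,c in (("top",cw),("side",sw[0])):
  th=np.radians(6.8); ct=np.array([.4664,.2503])
  for i in range(6):
    ex=np.array([np.cos(th),np.sin(th),0]); h=np.array([-np.sin(th),np.cos(th),0]); ey=h*np.cos(a)+np.array([0,0,np.sin(a)]); nz=np.cross(ex,ey)
    p0=np.array([*ct,.0675])
    Q=np.array([plane(n,u,p0,nz)-p0 for u in c]); L=np.stack([Q@ex,Q@ey],1)*1000
    r=cv2.minAreaRect(L.astype(np.float32))
    an=(r[2]+45)%90-45
    th+=np.radians(an); ct=ct+(ex*r[0][0]+ey*r[0][1])[:2]/1000
  print(n,"white ctr",ct,np.degrees(th),r)
for z,cc in ((.078,"cap"),):
    for c in blobs(s,(105,130,40),(130,255,255),(235,262,310,332),minarea=8): print("cap side",planerect("side",c,.07)[0])
zoom(s,240,345,280,345,5.5,"rackside")
zoom(im,195,245,195,260,12,"racktop")
```

```text
tile side top face ((485.7430419921875, 14.725299835205078), (96.712890625, 60.67214584350586), 83.21455383300781)
[(array([289.5625, 269.5625], dtype=float32), array([334.4375, 304.4375], dtype=float32))]
top white ctr [0.4668 0.2496] 9.339859951140442 ((-5.7220458984375e-06, -1.1444091796875e-05), (60.05762481689453, 100.23426818847656), 3.956194177590078e-06)
side white ctr [0.4693 0.2575] 10.841361808776854 ((1.5494422912597656, -3.547149658203125), (200.25819396972656, 104.13910675048828), 89.12532806396484)
cap side (472.99224853515625, 133.94796752929688)
```

View pics/rackside.png

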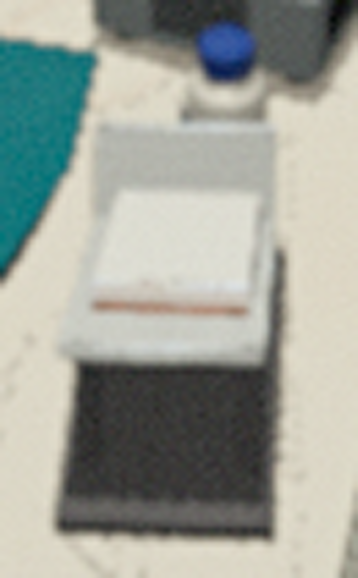

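View pics/racktop.png

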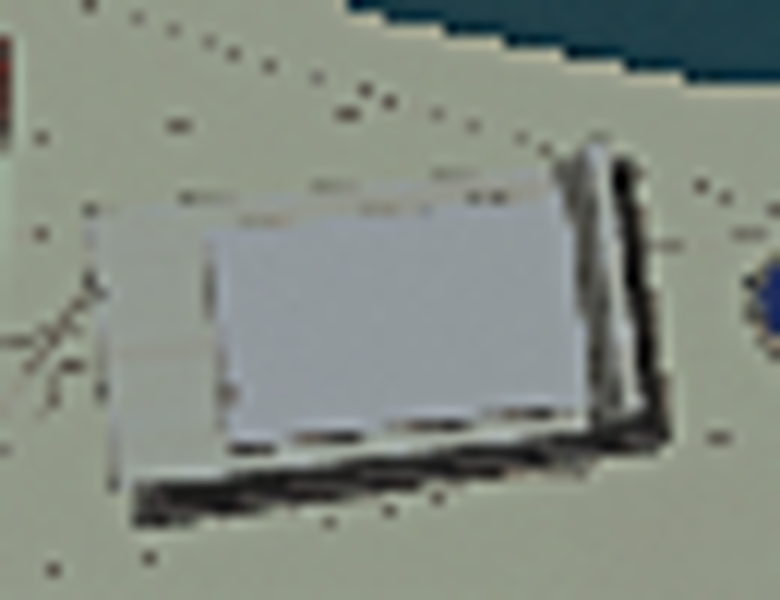

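Run:
```python
from h import *
f=lambda u,v:np.array([(u+.5)/5.5-.5+280,(v+.5)/5.5-.5+240])
A=onz("side",f(58,527),0);B=onz("side",f(272,534),0);print("base +y edge",A,B,np.degrees(np.arctan2((A-B)[1],(A-B)[0])),np.linalg.norm(A-B))
# predicted features for pose hypotheses
def rack(ct,th):
    th=np.radians(th);a=np.radians(22)
    ex=np.array([np.cos(th),np.sin(th),0]); h=np.array([-np.sin(th),np.cos(th),0]); ey=h*np.cos(a)+np.array([0,0,np.sin(a)]); nz=np.cross(ex,ey)
    o=np.array([*ct,.0675])-12e-3*nz+15e-3*ey
    return o,ex,ey,nz
for th in (7,8,9.34):
    o,ex,ey,nz=rack((.4668,.2496),th)
    print(th,"shelf o",o)
    for nm,p in (("white top corners",[(x,y,12) for x,y in((-30,-65),(30,-65),(30,35),(-30,35))]),("shelf",[(38,65,0),(-38,65,0)]),("stop top",[(38,-65,40),(-38,-65,40)])):
        P=[o+(ex*a+ey*b+nz*c)/1000 for a,b,c in p]
        print(nm,"side",[((px("side",q)-[280,240]+.5)*5.5-.5).round().astype(int).tolist() for q in P],"top",[((px("top",q)-[195,195]+.5)*12-.5).round().astype(int).tolist() for q in P])
```

```text
base +y edge [ 0.4947  0.344  -0.    ] [0.4144 0.3308 0.    ] 9.312404160705647 0.08130968507196912
7 shelf o [0.4646 0.2679 0.062 ]
white top corners side [[266, 195], [123, 188], [87, 279], [246, 288]] top [[592, 411], [572, 197], [208, 221], [225, 441]]
shelf side [[53, 341], [261, 353]] top [[87, 206], [108, 485]]
stop top side [[105, 123], [287, 132]] top [[592, 153], [617, 429]]
8 shelf o [0.4642 0.2678 0.062 ]
white top corners side [[264, 194], [121, 188], [89, 280], [249, 287]] top [[593, 408], [570, 194], [206, 224], [228, 444]]
shelf side [[57, 343], [265, 352]] top [[85, 211], [111, 489]]
stop top side [[102, 124], [284, 130]] top [[589, 150], [619, 425]]
9.34 shelf o [0.4638 0.2678 0.062 ]
white top corners side [[261, 193], [118, 190], [92, 282], [252, 286]] top [[595, 403], [567, 191], [204, 229], [231, 448]]
shelf side [[61, 344], [270, 350]] top [[82, 218], [115, 496]]
stop top side [[99, 125], [281, 129]] top [[585, 146], [622, 420]]
```

```bash
python3 -c "
from h import *
go([.4845,.010,.20],-7.2)"
```

```text
grasp [ 0.2914 -0.6634  0.2369] jaw yaw deg -66.28561092030147 z [-0.0007  0.0012 -1.    ] f [-0.0358  0.7976  0.027 ] tq [-0.0043  0.0159 -0.0036] w 1.0019680235294084 t 0.1 j [ 1.0803  0.6    -0.0026  1.6     0.0018  0.9429 -0.0798]
shift [ 0.4477 -0.5388  0.0376]
turn (tool z, rad) -1.0312384511115775
```

```bash
python3 -m pendant '0.448 -0.539 0 -1.03 1;0.448 -0.539 0 -1.03 1;0.448 -0.539 0 -1.03 1;0.448 -0.539 0 -1.03 1;0.448 -0.539 0 -1.03 1;0.448 -0.539 0 -1.03 1;0.448 -0.539 0 -1.03 1;0.448 -0.539 0 -1.03 1'; python3 -c "
from h import *
go([.4845,.010,.20],-7.2)"
```

```text
clock: 0.77
tool_pos: [0.3835, -0.3414, 0.4047]
eef_rot: [-2.383, -2.047, 0.0]
force: [0.7, 0.4, -0.8]
gripper_width: 1.002
grasp [ 0.3835 -0.3415  0.2377] jaw yaw deg -8.653136652375643 z [-0.0002 -0.0001 -1.    ] f [ 0.6594  0.3747 -0.7942] tq [-0.0238 -0.0992  0.0135] w 1.001725148517563 t 0.7667 j [ 0.8589  0.3638 -0.3202  2.0643  0.1676  0.7377  0.2828]
shift [0.3627 0.047  0.0376]
turn (tool z, rad) -0.025362019065363173
```

```bash
python3 -m pendant '0.35 0.047 0 -0.02 1;0.35 0.047 0 -0.02 1;0.35 0.047 0 -0.02 1;0.35 0.047 0 -0.02 1;0.35 0.047 0 -0.02 1;0.35 0.047 0 -0.02 1;0.35 0.047 0 -0.02 1;0.35 0.047 0 -0.02 1' 20; python3 -m pendant '0 0 0 0 1;0 0 0 0 1;0 0 0 0 1;0 0 0 0 1;0 0 0 0 1;0 0 0 0 1;0 0 0 0 1;0 0 0 0 1'; python3 -c "
from h import *
go([.4845,.010,.12],-7.2)
t=snap('top','t1');s=snap('side','s1')
zoom(t,150,250,230,370,5.5,'t1z');zoom(s,130,260,270,390,4.5,'s1z')"
```

```text
clock: 1.43
tool_pos: [0.479, -0.0221, 0.4047]
eef_rot: [-2.368, -2.064, 0.0]
force: [1.4, -0.2, -0.4]
gripper_width: 1.005
clock: 2.1
tool_pos: [0.4789, -0.0247, 0.4047]
eef_rot: [2.37, 2.063, -0.0]
force: [-0.3, -0.8, 0.1]
gripper_width: 1.0
grasp [ 0.4789 -0.0248  0.2377] jaw yaw deg -7.923353945815788 z [-0.     -0.0001 -1.    ] f [-0.259  -0.7583  0.0972] tq [-0.0031 -0.0619 -0.0216] w 0.9998783203621487 t 2.1 j [ 0.2435  0.3313 -0.3999  2.1295  0.1947  0.7147 -0.4228]
shift [0.0352 0.0008 0.1177]
turn (tool z, rad) -0.01262490801177818
```

View pics/t1z.png

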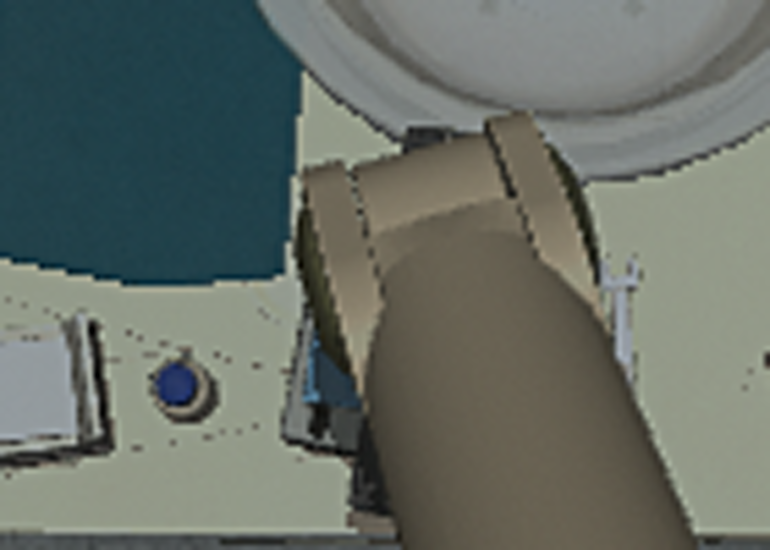

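View pics/s1z.png

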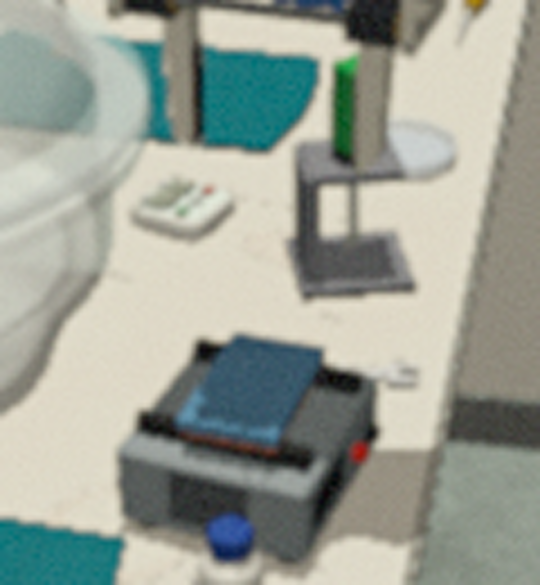

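```bash
python3 -c "
from h import *
a=np.radians(-7.92);j=np.array([np.cos(a),np.sin(a),0]);g=np.array([.4789,-.0248,.2187])
for k in(-64,-46,46,64): print(k,(px('side',g+j*k/1000)-[270,130]+.5)*4.5-.5)
print('tile corners pred from top est:')
b=np.radians(82.8);u=np.array([np.cos(b),np.sin(b),0]);v=np.array([-u[1],u[0],0])
for z in(.086,):
  for s,t in((1,1),(1,-1),(-1,-1),(-1,1)): print((px('side',np.array([.4846,.0092,z])+u*.05*s+v*.03*t)-[270,130]+.5)*4.5-.5)
"
```

```text
-64 [384.7481 169.9645]
-46 [353.6231 165.3247]
46 [199.6233 142.3678]
64 [170.4508 138.019 ]
tile corners pred from top est:
[277.7537 436.8358]
[177.9827 417.8106]
[235.5363 329.2618]
[329.1329 345.5197]
```

```bash
python3 -m pendant '0.036 0.001 0.02 -0.012 1;0.036 0.001 0.06 -0.012 1;0.036 0.001 0.10 -0.012 1;0.036 0.001 0.12 -0.012 1;0.036 0.001 0.14 -0.012 1;0.036 0.001 0.153 -0.012 1;0.036 0.001 0.153 -0.012 1;0.036 0.001 0.153 -0.012 1' 20; python3 -c "
from h import *
go([.4845,.011,.084],-7.2)
s=snap('side','s2')
zoom(s,130,260,270,390,4.5,'s2z')"
```

```text
clock: 2.87
tool_pos: [0.4849, 0.0117, 0.2513]
eef_rot: [-2.355, -2.078, 0.002]
force: [0.5, -0.4, 0.9]
gripper_width: 1.0
grasp [0.4846 0.0116 0.0843] jaw yaw deg -7.1341324271250635 z [-0.0016 -0.0002 -1.    ] f [ 0.4927 -0.4365  0.9244] tq [ 0.009  -0.0749 -0.017 ] w 0.9996958384335558 t 2.8667 j [ 0.0308  0.5807 -0.2433  2.2566  0.4012  0.345  -0.6784]
shift [-0.0006 -0.      0.0003]
turn (tool z, rad) 0.0011496060169648992
```

View pics/s2z.png

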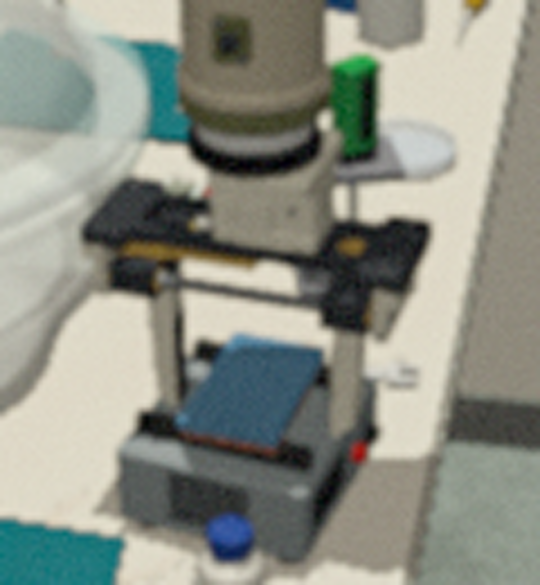

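```bash
python3 -m pendant '0 0 0 0 0;0 0 0 0 0;0 0 0 0 0;0 0 0 0 0;0 0 0 0 0;0 0 0 0 0;0 0 0 0 0;0 0 0 0 0' 20; python3 -m pendant '0 0 0 0 0;0 0 -0.02 0 0;0 0 -0.04 0 0;0 0 -0.06 0 0;0 0 -0.08 0 0;0 0 -0.08 0 0;0 0 -0.08 0 0;0 0 -0.08 0 0' 20;python3 -c "
from h import *
go([.4845,.011,.084],-7.2)
s=snap('side','s3')
zoom(s,130,260,270,390,4.5,'s3z')"
```

```text
clock: 3.58
tool_pos: [0.4852, 0.0114, 0.2521]
eef_rot: [2.355, 2.078, 0.001]
force: [0.8, -0.8, 6.2]
gripper_width: 0.645
clock: 4.25
tool_pos: [0.4845, 0.0113, 0.331]
eef_rot: [-2.356, -2.078, 0.001]
force: [0.4, -0.2, -2.0]
gripper_width: 0.647
grasp [0.4843 0.0112 0.164 ] jaw yaw deg -7.172068822671158 z [-0.001  -0.0002 -1.    ] f [ 0.3527 -0.2314 -2.0341] tq [-0.029  -0.0236 -0.0704] w 0.6469891989909183 t 4.25 j [ 0.1257  0.448  -0.3613  2.1951  0.2999  0.545  -0.5864]
shift [-0.0002  0.0003  0.08  ]
turn (tool z, rad) 0.0004874910083467743
```

View pics/s3z.png

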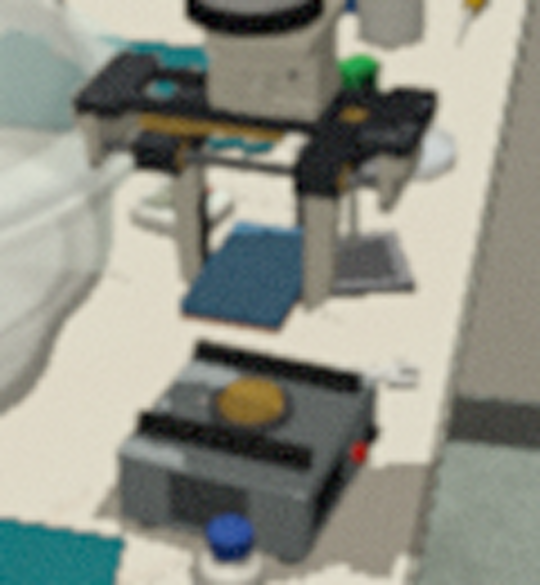

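```bash
python3 -m pendant '0 0 0.03 0 0;0 0 0.06 0 0;0 0 0.075 0 0;0 0 0.079 0 0;0 0 0.079 0 0;0 0 0.079 0 0.8;0 0 0.079 0 0.8;0 0 0.079 0 0.8' 20; python3 -m pendant '0 0 -0.011 0 0.8;0 0 -0.011 0 0.8;0 0 -0.011 0 0;0 0 -0.011 0 0;0 0 -0.011 0 0;0 0 -0.011 0 0;0 0 -0.011 0 0;0 0 -0.011 0 0' 20;python3 -c "
from h import *
go([.4845,.011,.095],-7.2)"
```

```text
clock: 4.97
tool_pos: [0.483, 0.0119, 0.2521]
eef_rot: [-2.353, -2.079, 0.006]
force: [0.3, -0.1, 0.8]
gripper_width: 0.781
clock: 5.63
tool_pos: [0.4848, 0.0115, 0.2634]
eef_rot: [-2.356, -2.078, 0.001]
force: [-0.2, 0.3, -2.7]
gripper_width: 0.644
grasp [0.4847 0.0115 0.0964] jaw yaw deg -7.15882986443057 z [-0.0006 -0.0001 -1.    ] f [-0.226   0.3433 -2.7029] tq [-0.0276 -0.0454  0.0111] w 0.6444021306380707 t 5.6333 j [ 0.0512  0.56   -0.2701  2.2488  0.3956  0.3766 -0.6747]
shift [-0.0005 -0.0002  0.0014]
turn (tool z, rad) 0.0007185544191790072
```

```bash
python3 -m pendant '0 0 -0.02 0 0;0 0 -0.05 0 0;0 0 -0.08 0 0;0 0 -0.10 0 0;0 0 -0.10 0 0;0 0 -0.10 0 0;0 0 -0.10 0 0;0 0 -0.10 0 0' 20;python3 -c "
from h import *
go([.4671,.2474,.19],9)
s=snap('side','s4')
zoom(s,130,260,270,390,4.5,'s4z')
t=snap('top','t4');zoom(t,150,250,230,370,5.5,'t4z')"
```

```text
clock: 6.3
tool_pos: [0.4845, 0.0113, 0.3625]
eef_rot: [-2.355, -2.078, 0.003]
force: [-0.3, 1.1, -1.6]
gripper_width: 0.646
grasp [0.4841 0.0113 0.1955] jaw yaw deg -7.159407159281755 z [-0.0022 -0.0002 -1.    ] f [-0.2878  1.14   -1.6175] tq [ 0.0069 -0.0704 -0.0256] w 0.6458121411268483 t 6.3 j [ 0.162   0.4017 -0.4031  2.1635  0.2649  0.6246 -0.5539]
shift [ 0.2321 -0.0463  0.0054]
turn (tool z, rad) -0.2820348600998104
```

View pics/s4z.png

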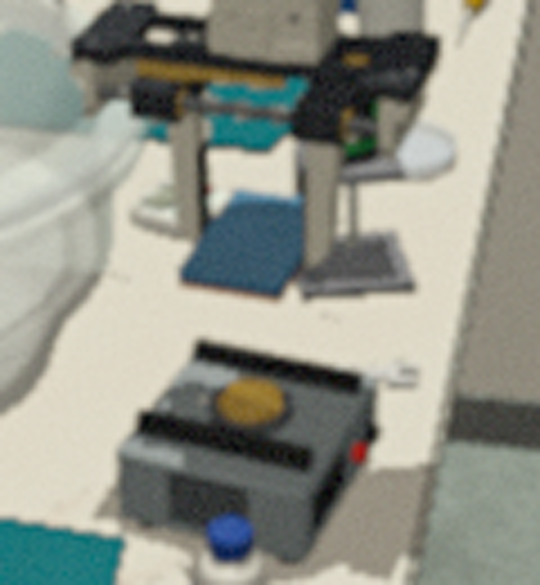

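```bash
python3 -c "
from h import *
f=lambda u,v:[(u+.5)/4.5-.5+270,(v+.5)/4.5-.5+130]
A=onz('side',f(183,277),.173);B=onz('side',f(280,295),.173);m=(A+B)/2
a=np.radians(82.84);print(A,B,(m-[.4841,.0113,.173])@[np.cos(a),np.sin(a),0])"
```

```text
[0.5179 0.0433 0.173 ] [0.4616 0.0523 0.173 ] 0.03694563558408085
```

```bash
python3 -c "
from h import *
a=np.radians(82.84);u=np.array([np.cos(a),np.sin(a),0]);v=np.array([-u[1],u[0],0])
for nm,c,z in(('rail',[.4845,.0105],.080),('s3',[.4843,.0105],.160),('s4',[.4841,.0105],.179)):
  for dz in(.006,-.006):
    print(nm,dz,[((px('side',np.array([*c,z+dz])+u*.05*s+v*.03*t)-[270,130]+.5)*4.5-.5).round().tolist() for s,t in((1,1),(1,-1),(-1,-1),(-1,1))])
"
```

```text
rail 0.006 [[278.0, 438.0], [178.0, 419.0], [235.0, 330.0], [329.0, 347.0]]
rail -0.006 [[278.0, 455.0], [178.0, 436.0], [235.0, 347.0], [329.0, 363.0]]
s3 0.006 [[278.0, 317.0], [174.0, 299.0], [234.0, 216.0], [331.0, 231.0]]
s3 -0.006 [[278.0, 336.0], [174.0, 318.0], [234.0, 234.0], [331.0, 249.0]]
s4 0.006 [[278.0, 287.0], [173.0, 270.0], [233.0, 188.0], [332.0, 202.0]]
s4 -0.006 [[278.0, 306.0], [174.0, 289.0], [234.0, 206.0], [331.0, 220.0]]
```

```bash
python3 -c "
from h import *
for n,r in(('s1',(195,240,295,350)),('s3',(170,215,305,345)),('s4',(165,205,305,345))):
  im=cv2.imread(f'pics/{n}.png')
  for c in blobs(im,(95,80,40),(115,255,255),r,minarea=50)[:1]: print(n,((cv2.approxPolyDP(c,1.5,True)[:,0]-[270,130]+.5)*4.5-.5).round().tolist())
  zoom(im,160,240,300,350,9,n+'q')"
```

```text
s1 [[237.0, 338.0], [214.0, 353.0], [173.0, 424.0], [276.0, 444.0], [316.0, 375.0], [319.0, 353.0]]
s3 [[240.0, 224.0], [205.0, 259.0], [184.0, 307.0], [276.0, 325.0], [298.0, 293.0], [300.0, 229.0]]
s4 [[238.0, 194.0], [205.0, 225.0], [183.0, 274.0], [276.0, 293.0], [300.0, 262.0], [301.0, 197.0]]
```

View pics/s4q.png

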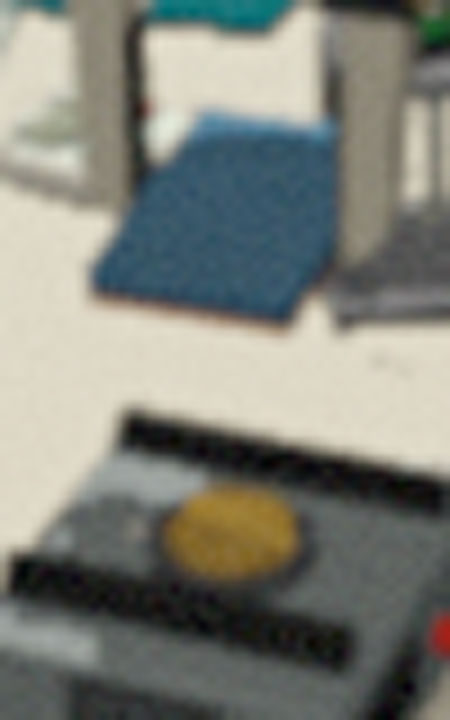

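```bash
python3 -m pendant '0.03 -0.006 0 -0.03 0;0.07 -0.014 0 -0.08 0;0.11 -0.022 0 -0.13 0;0.15 -0.03 0 -0.18 0;0.19 -0.038 0 -0.23 0;0.22 -0.044 0 -0.27 0;0.236 -0.047 0 -0.282 0;0.236 -0.047 0 -0.282 0' 20;python3 -m pendant '0 0 0 0 0;0 0 0.02 0 0;0 0 0.04 0 0;0 0 0.05 0 0;0 0 0.05 0 0;0 0 0.05 0 0;0 0 0.05 0 0;0 0 0.05 0 0' 12;python3 -c "
from h import *
go([.4665,.2514,.11],9)
s=snap('side','s5')
zoom(s,200,345,265,385,4,'s5z')
t=snap('top','t5');zoom(t,150,250,180,420,3.3,'t5z')"
```

```text
clock: 7.07
tool_pos: [0.4668, 0.256, 0.363]
eef_rot: [-2.031, -2.394, -0.002]
force: [0.8, 0.5, -1.0]
gripper_width: 0.639
clock: 7.73
tool_pos: [0.468, 0.2514, 0.3145]
eef_rot: [2.041, 2.388, 0.002]
force: [-0.1, 0.4, -1.0]
gripper_width: 0.643
grasp [0.4682 0.2515 0.1475] jaw yaw deg 8.967983544044495 z [ 0.0011  0.0005 -1.    ] f [-0.1169  0.3974 -1.0251] tq [ 0.0161 -0.072  -0.0057] w 0.6426070508175087 t 7.7333 j [-0.2957  0.5279 -0.4292  2.1062  0.3916  0.5822 -0.8475]
shift [ 0.0002 -0.0017  0.0375]
turn (tool z, rad) -0.0005587925712433606
```

View pics/s5z.png

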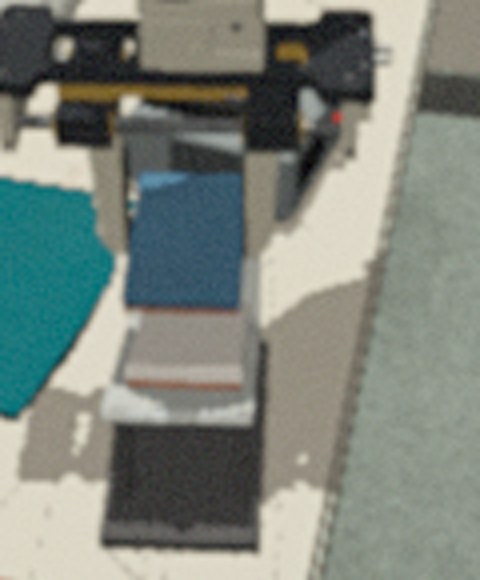

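View pics/t5z.png

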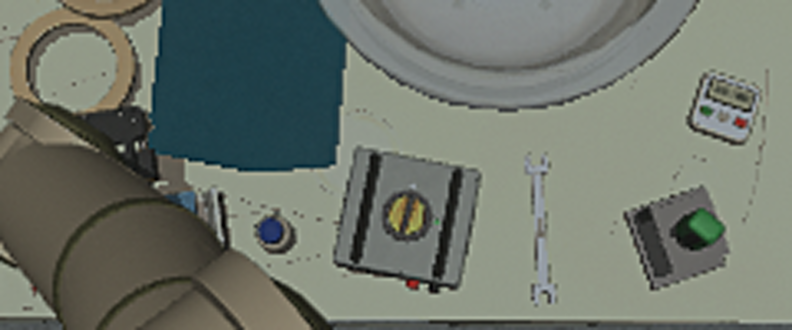

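```bash
python3 -c "
from h import *
f=lambda u,v:[(u+.5)/4-.5+265,(v+.5)/4-.5+200]
A=onz('side',f(126,306),.125);B=onz('side',f(241,311),.125);print('blue',A,B,(A+B)/2)
C=onz('side',f(134,384),.0751);D=onz('side',f(242,388),.0751);print('white',C,D,(C+D)/2)
th=np.radians(9);ex=np.array([np.cos(th),np.sin(th),0]);print('offset blue-white along rack x',((A+B-C-D)/2)@ex, 'edge yaw',[np.degrees(np.arctan2(*(P-Q)[[1,0]])) for P,Q in((A,B),(C,D))])
print('offset grasp-white', (np.array([.4682,.2515,0])-(C+D)/2)@ex)
"
```

```text
blue [0.4879 0.2983 0.125 ] [0.4303 0.2905 0.125 ] [0.4591 0.2944 0.125 ]
white [0.4851 0.302  0.0751] [0.4296 0.2937 0.0751] [0.4574 0.2978 0.0751]
offset blue-white along rack x 0.0011984100071416263 edge yaw [np.float64(7.7025586644398985), np.float64(8.516145531001307)]
offset grasp-white 0.003462296819440061
```

```bash
python3 -m pendant '0 -0.0013 0.01 0 0;0 -0.0013 0.02 0 0;0 -0.0013 0.03 0 0;0 -0.0013 0.035 0 0;0 -0.0013 0.038 0 0;0 -0.0013 0.041 0 0;0 -0.0013 0.043 0 0;0 -0.0013 0.045 0 0' 10;python3 -c "
from h import *
go([.4665,.2514,.094],9)
s=snap('side','s6')
zoom(s,200,345,265,385,4,'s6z')"
```

```text
clock: 8.5
tool_pos: [0.4664, 0.2513, 0.2686]
eef_rot: [2.04, 2.389, -0.0]
force: [-0.7, -0.1, -1.2]
gripper_width: 0.644
grasp [0.4663 0.2513 0.1016] jaw yaw deg 9.000921234970368 z [-0.0001 -0.0002 -1.    ] f [-0.656 -0.148 -1.153] tq [-0.136   0.0736  0.0143] w 0.6440502112368377 t 8.5 j [-0.3437  0.5943 -0.3694  2.1424  0.454   0.4793 -0.9056]
shift [0.0001 0.0002 0.0076]
turn (tool z, rad) 1.607858341756696e-05
```

View pics/s6z.png

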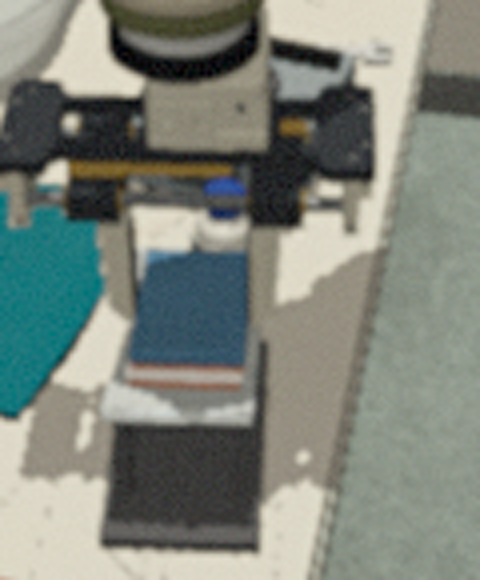

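```bash
python3 -m pendant '0 0 0.002 0 0;0 0 0.003 0 0;0 0 0.004 0 0;0 0 0.005 0 0;0 0 0.006 0 0;0 0 0.007 0 0;0 0 0.007 0 0;0 0 0.007 0 0' 10;python3 -c "
from h import *
go([.4665,.2514,.092],9)
s=snap('side','s7')
zoom(s,200,345,265,385,4,'s7z')"
```

```text
clock: 9.22
tool_pos: [0.4665, 0.2514, 0.2617]
eef_rot: [-2.04, -2.389, -0.0]
force: [-0.0, 1.0, -0.9]
gripper_width: 0.643
grasp [0.4665 0.2514 0.0947] jaw yaw deg 8.995346687810152 z [ 0.0001  0.0002 -1.    ] f [-0.0159  0.973  -0.9481] tq [ 0.043  -0.1246 -0.0451] w 0.6425762274237561 t 9.2167 j [-0.3513  0.6048 -0.3591  2.1466  0.4633  0.4634 -0.914 ]
shift [-0.      0.      0.0027]
turn (tool z, rad) -8.121561883611683e-05
```

View pics/s7z.png

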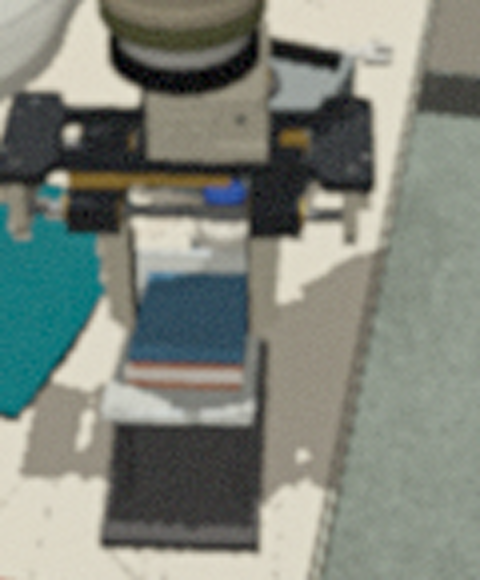

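```bash
python3 -m pendant '0 0 0.001 0 0;0 0 0.002 0 0;0 0 0.003 0 0;0 0 0.004 0 0;0 0 0.0045 0 0;0 0 0.005 0 0;0 0 0.005 0 0;0 0 0.005 0 0' 10;python3 -c "
from h import *
go([.4665,.2514,.092],9)
s=snap('side','s8')
zoom(s,200,345,265,385,4,'s8z')"
```

```text
clock: 9.93
tool_pos: [0.4663, 0.2514, 0.2575]
eef_rot: [2.04, 2.389, 0.001]
force: [-1.5, -0.6, 12.3]
gripper_width: 0.647
grasp [0.4664 0.2514 0.0905] jaw yaw deg 9.009356495155961 z [ 0.0008  0.     -1.    ] f [-1.4754 -0.6007 12.2981] tq [-0.214   0.4534  0.0671] w 0.6466741318731702 t 9.9333 j [-0.357   0.611  -0.3519  2.1497  0.4699  0.4531 -0.9201]
shift [-0.      0.     -0.0015]
turn (tool z, rad) 0.00016330164691846782
```

View pics/s8z.png

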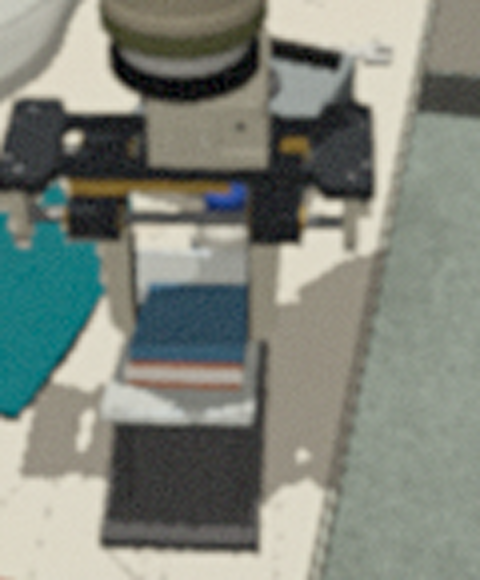

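```bash
python3 -m pendant '0 0 -0.0005 0 0;-0.001 0 -0.0001 0 0;-0.002 0 0.0003 0 0;-0.003 0 0.0007 0 0;-0.004 0 0.0011 0 0;-0.005 0 0.0015 0 0;-0.006 0 0.0019 0 0;-0.006 0 0.0019 0 0' 12;python3 -c "
from h import *
go([.4665,.2514,.092],9)
s=snap('side','s9')
zoom(s,200,345,265,385,4,'s9z')"
```

```text
clock: 10.65
tool_pos: [0.4672, 0.2469, 0.2558]
eef_rot: [-2.038, -2.39, -0.006]
force: [-3.2, 3.4, 13.4]
gripper_width: 0.643
grasp [0.4675 0.2475 0.0888] jaw yaw deg 9.074411629230212 z [ 0.0018  0.0033 -1.    ] f [-3.1511  3.4326 13.4138] tq [ 0.8786  0.8043 -0.0129] w 0.6433355950839165 t 10.65 j [-0.349   0.6126 -0.3509  2.1544  0.4739  0.444  -0.9147]
shift [ 0.004  -0.0004 -0.0032]
turn (tool z, rad) 0.0012987279318403822
```

View pics/s9z.png

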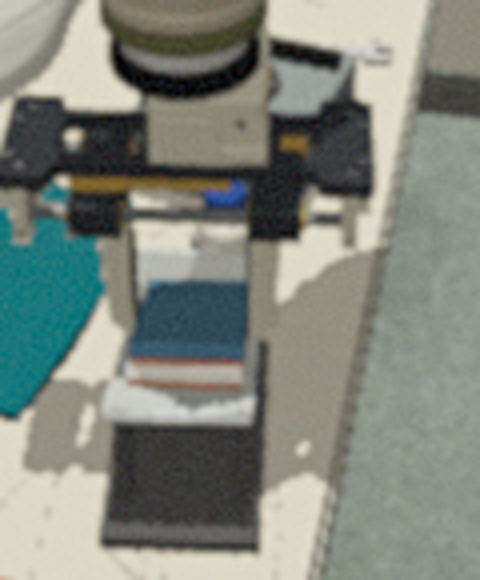

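```bash
python3 -m pendant '0 0 -0.0015 0 0;0 0 -0.0015 0 0.75;0 0 -0.0015 0 0.75;0 0 -0.0015 0 0.75;0 0 -0.02 0 0.75;0 0 -0.05 0 0.75;0 0 -0.08 0 0.75;0 0 -0.1 0 0.75' 12;python3 -c "
from h import *
go([.4665,.2514,.092],9)
s=snap('side','s10')
zoom(s,200,345,265,385,4,'s10z')"
```

```text
clock: 11.37
tool_pos: [0.4674, 0.2451, 0.3566]
eef_rot: [2.041, 2.388, 0.0]
force: [0.9, -0.4, -0.3]
gripper_width: 0.749
grasp [0.4675 0.2451 0.1896] jaw yaw deg 8.974587246516803 z [ 0.0003 -0.     -1.    ] f [ 0.8564 -0.4103 -0.2673] tq [ 0.0017 -0.0895 -0.0185] w 0.7492390300760946 t 11.3667 j [-0.2443  0.4674 -0.4791  2.0759  0.3401  0.673  -0.7918]
shift [0.0063 0.     0.0976]
turn (tool z, rad) -0.0004435362202794835
```

View pics/s10z.png

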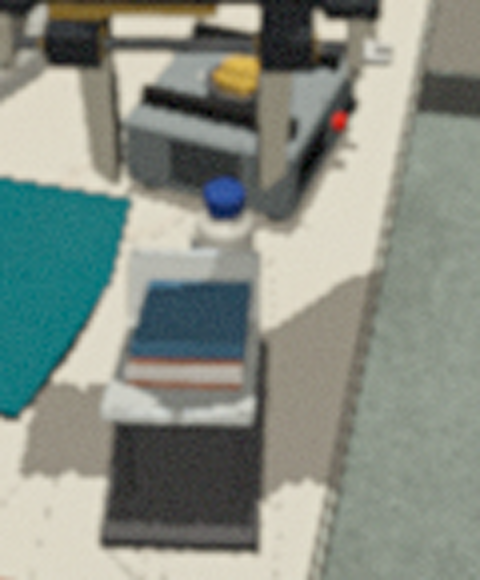

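```bash
python3 -m pendant '-0.03 0 -0.02 0.08 0.75;-0.07 0 -0.04 0.2 0.75;-0.11 0 -0.06 0.3 0.75;-0.15 0 -0.06 0.4 0.75;-0.19 0 -0.06 0.5 0.75;-0.23 0 -0.06 0.6 0.75;-0.26 0 -0.06 0.7 0.75;-0.28 0 -0.06 0.8 0.75' 12;python3 -c "
from h import *
go([.4702,-.276,.25],-41.9)
t=snap('top','t11');zoom(t,195,245,195,260,12,'t11z')
s=snap('side','s11');zoom(s,240,345,280,345,5.5,'s11z')"
```

```text
clock: 12.08
tool_pos: [0.5109, -0.0355, 0.4144]
eef_rot: [2.815, 1.392, -0.002]
force: [0.1, 0.4, -0.3]
gripper_width: 0.749
grasp [ 0.5107 -0.0357  0.2474] jaw yaw deg -37.38740462456174 z [-0.0009 -0.0016 -1.    ] f [ 0.1191  0.449  -0.2692] tq [-0.0145 -0.0133 -0.0045] w 0.7491754367649531 t 12.0833 j [ 0.1654  0.3453 -0.2721  2.0582  0.1353  0.7555 -0.8427]
shift [-0.2155  0.1137 -0.0022]
turn (tool z, rad) 0.07875964711166739
```

View pics/t11z.png

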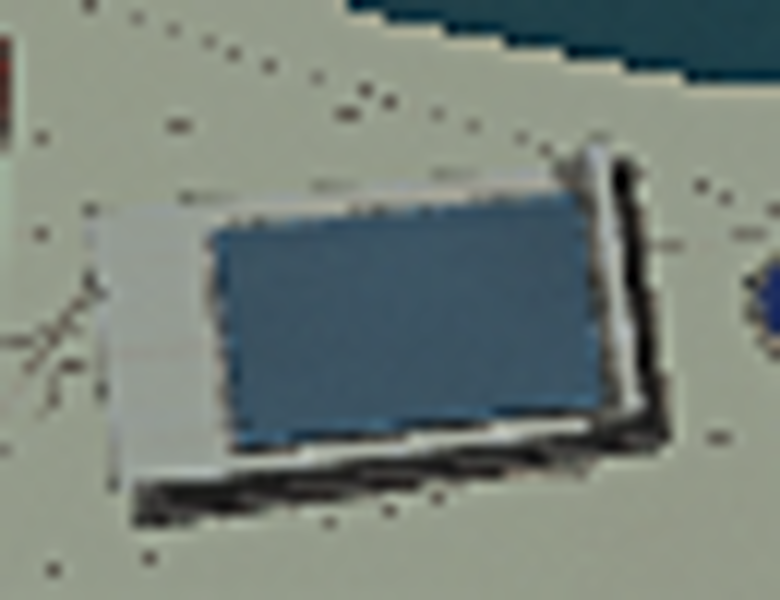

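View pics/s11z.png

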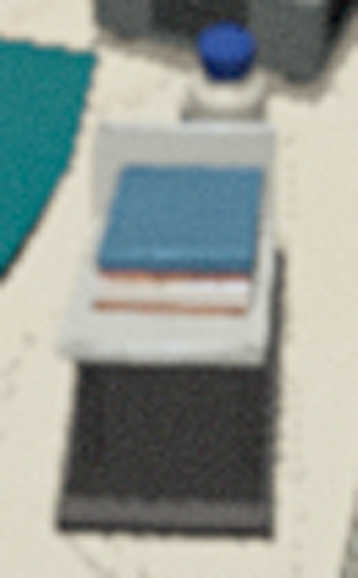

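```bash
cat > rk.py <<'E'
from h import *
def plane(n,uv,p0,nr):
    o,d=ray(n,uv); return o+d*(nr@(p0-o))/(nr@d)
def fit(c,zl,th=9,o=(.4640,.2678,.062)):
    th=np.radians(th);a=np.radians(22)
    ex=np.array([np.cos(th),np.sin(th),0]); h=np.array([-np.sin(th),np.cos(th),0]); ey=h*np.cos(a)+np.array([0,0,np.sin(a)]); nz=np.cross(ex,ey)
    o=np.array(o); p0=o+nz*zl/1000
    Q=np.array([plane("top",u,p0,nz)-p0 for u in c]); L=np.stack([Q@ex,Q@ey],1)*1000
    return cv2.minAreaRect(L.astype(np.float32)), L.min(0), L.max(0)
E
python3 - <<'E'
from rk import *
w=blobs(cv2.imread("pics/top0.png"),(92,10,135),(120,40,190),(200,245,200,250),minarea=8)[0]
b=blobs(cv2.imread("pics/t11.png"),(95,70,70),(115,255,255),(200,245,200,250),minarea=8)[0]
print("white",fit(w,12)); print("blue",fit(b,24))
E
```

```text
white (((-0.11472320556640625, -15.011512756347656), (60.041866302490234, 100.2168960571289), 0.31508195400238037), array([-30.1556, -65.0217]), array([30.1622, 34.9746]))
blue (((-2.066030502319336, -15.199470520019531), (100.65282440185547, 59.97876739501953), 89.92448425292969), array([-32.1154, -65.5542]), array([27.8634, 35.107 ]))
```

Run:
```python
from h import *
im=cv2.imread("pics/t5.png"); zoom(im,190,240,275,330,14,"sel")
hsv=cv2.cvtColor(im,cv2.COLOR_BGR2HSV)
print(hsv[207:224,297:311,0]);print(hsv[207:224,297:311,2])
```

```text
[[ 68  66  75  70  70  60  66  60  84  65  60  66  65  60]
 [ 68  66  60  60 120 120   0  10  15  40  68  65  66  68]
 [ 66  60 165 125 120  27  25  98 105  15  30  68  66  60]
 [ 50 120  75  33  32  20  18 100  22  20 120   0  60  72]
 [ 15 150  26  31  23  18  19 105  18  18  38 126  30  73]
 [120  22  27  31  19  18   0   0  18  19  35  30 120  60]
 [120  22  33  21  21  17 120  12  19  21  35  25 120  45]
 [ 18  22  27  23  26  23 109  20  25  23  35  14 105  30]
 [ 30  29  26  24  24  17 116  19  25  26  35  13 108  20]
 [ 42  30  27  26  19 120  15  20  27  29  35  13 120  15]
 [ 80  32  28  27  16 110  25  28  29  30  32  10 120  45]
 [150  34  32  30  14 116  21  32  32  32  26   0   0  75]
 [  8 120  29  29  12   0  22  33  34  31  16 120  30  72]
 [ 45   0   0  39  15  28  30  29  36  75   0  30  60  78]
 [ 70  70  20  15   0  30  39  60 135   0  10  70  70  60]
 [ 70  65  70  15  20   0   8   0  45  60  64  60  60  60]
 [ 68  60  65  65  65  65  68  72  72  70  70  72  72  60]]
[[116 121 121 123 123 108 107  91 121 122 120 118 118 120]
 [118 120  92  90  62  63  64  63  66
[... 207 characters left out ...]
2 142 155 148 135  55  68 130 157 165 101  62  99]
 [ 77  85 162 147 147 100  53  59 103 152 167  92  49  83]
 [ 61 147 151 147 148  94  65  81 154 151 164  61  63  70]
 [ 55 158 147 148 148  53  66  91 153 149 163  58  65  65]
 [ 98 160 149 150 149  53  65 145 148 150 163  60  64  59]
 [ 95 115 155 150 112  47  67 157 149 151 159  40  64  82]
 [ 62  77 171 156  68  63  76 161 156 158 125  65  63  81]
 [ 63  60  65 163  47  68 140 170 168 127  79  62  67 124]
 [ 41  61  61  84  49  74 166  97  53  96  61  50  95 124]
 [122 103  48  66  64  62  74  62  59  65  59  64 128 122]
 [123 121  85  44  57  47  69  58  56  53 126 123 126 122]
 [119 120 122 123 125 120  94 126 124 121 123 122 122 122]]
```

View pics/sel.png

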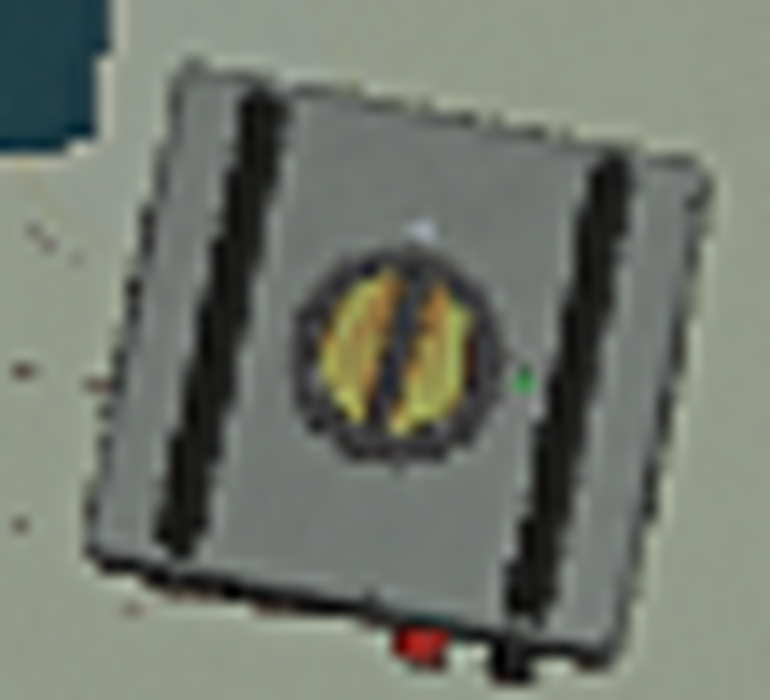

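Run:
```python
from h import *
im=cv2.imread("pics/t5.png"); r0,r1,c0,c1=190,240,275,330;f=8
b=cv2.resize(im[r0:r1,c0:c1],None,fx=f,fy=f,interpolation=cv2.INTER_CUBIC);hsv=cv2.cvtColor(b,cv2.COLOR_BGR2HSV)
m=cv2.inRange(hsv,np.array((12,90,80)),np.array((40,255,255)))
pts=cv2.findNonZero(m)[:,0].astype(np.float32)
toim=lambda p:(np.asarray(p)+.5)/f-.5+np.array([c0,r0])
P=np.array([onz("top",toim(p),.072)[:2] for p in pts[::3]])
hull=cv2.convexHull((P*1000).astype(np.float32))
(c,r)=cv2.minEnclosingCircle(hull);M=cv2.moments(hull);print("circ",c,r,"hull centroid",M["m10"]/M["m00"],M["m01"]/M["m00"])
el=cv2.fitEllipse(hull);print(el)
# slot: pixels inside r<15 of centre, not bright
ctr=np.array([M["m10"]/M["m00"],M["m01"]/M["m00"]])
allp=np.array([[x,y] for y in range(0,b.shape[0],2) for x in range(0,b.shape[1],2)])
W=np.array([onz("top",toim(p),.072)[:2]*1000 for p in allp]); d=np.linalg.norm(W-ctr,axis=1)
v=hsv[allp[:,1],allp[:,0],2]
for rr in(12,14,16):
  s=W[(d<rr)&(v<100)]; l=cv2.fitLine(s.astype(np.float32),cv2.DIST_HUBER,0,.01,.01).ravel()
  n=np.array([-l[1],l[0]]);print(rr,len(s),"slot dir deg",np.degrees(np.arctan2(l[1],l[0])),"line offset from ctr",(l[2:]-ctr)@n,s.mean(0))
# dots & unit outline
for nm,uv in(("white dot",(421,230)),("green",(524,380))):
  q=(np.array(uv)+.5)/14-.5+[275,190]; X=onz("top",q,.061)[:2]*1000; print(nm,X,np.degrees(np.arctan2(*(X-ctr)[::-1])))
```

```text
circ (488.6757507324219, 3.340190887451172) 18.97667694091797 hull centroid 488.6209956063823 3.516986553335239
((488.57293701171875, 3.364978313446045), (35.887939453125, 38.0012092590332), 88.4476318359375)
12 266 slot dir deg -14.332971 line offset from ctr -0.24081239748681768 [488.7557   3.2259]
14 311 slot dir deg -13.958004 line offset from ctr -0.20563078631873913 [488.7085   3.2815]
16 358 slot dir deg -15.332046 line offset from ctr -0.2618201159192316 [488.9712   2.9543]
white dot [518.9363  -1.9243] -10.17568709366069
green [483.2891 -26.664 ] -100.01880541780511
```

```bash
python3 -m pendant '-0.03 0.015 0 0.03 0.75;-0.07 0.035 0 0.08 0.75;-0.11 0.055 0 0.08 0.75;-0.145 0.075 0 0.08 0.75;-0.18 0.095 0 0.08 0.75;-0.205 0.108 0 0.08 0.75;-0.212 0.112 0 0.08 0.75;-0.212 0.112 0 0.08 0.75' 30;python3 - <<'E'
from h import *
go([.4702,-.276,.134],-41.9)
s=snap('side','s12');zoom(s,80,200,290,400,5,'s12z')
t=snap('top','t12');zoom(t,190,240,200,330,6,'t12z')
f=8;r=(200,235,310,345)
for n in("s11","s12"):
  for c in blobs(cv2.imread(f"pics/{n}.png"),(12,110,80),(32,255,255),r,minarea=10): print(n,"rotor side",planerect("side",cv2.convexHull(c)[:,0],.072))
E
```

```text
clock: 12.85
tool_pos: [0.4729, -0.27, 0.4142]
eef_rot: [-2.865, -1.288, 0.002]
force: [-0.3, 0.1, 0.4]
gripper_width: 0.753
grasp [ 0.4728 -0.27    0.2472] jaw yaw deg -41.58347425233582 z [-0.0011 -0.0002 -1.    ] f [-0.3142  0.1422  0.3799] tq [-0.0096  0.0251  0.0191] w 0.7525585889645777 t 12.85 j [ 0.565   0.3794 -0.2033  1.9944  0.1076  0.7788 -0.4268]
shift [-0.0061  0.0021  0.1132]
turn (tool z, rad) 0.0055244164640768645
s11 rotor side ((487.93536376953125, 10.111738204956055), (39.814361572265625, 46.99673843383789), 23.605560302734375)
s12 rotor side ((487.53558349609375, 8.954896926879883), (41.35847854614258, 43.345542907714844), 40.36891174316406)
```

View pics/s12z.png

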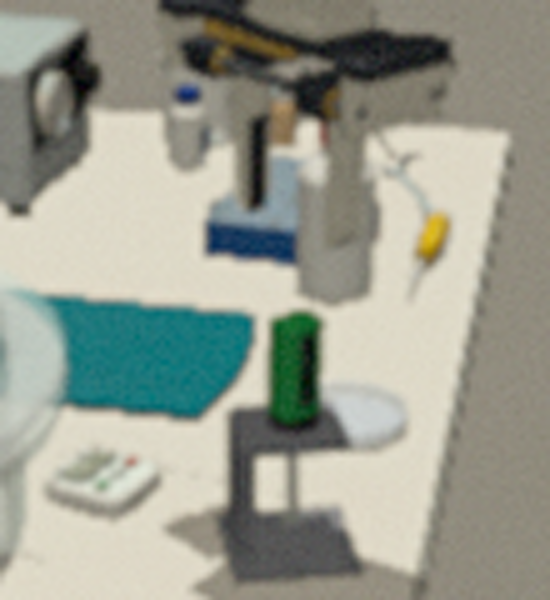

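View pics/t12z.png

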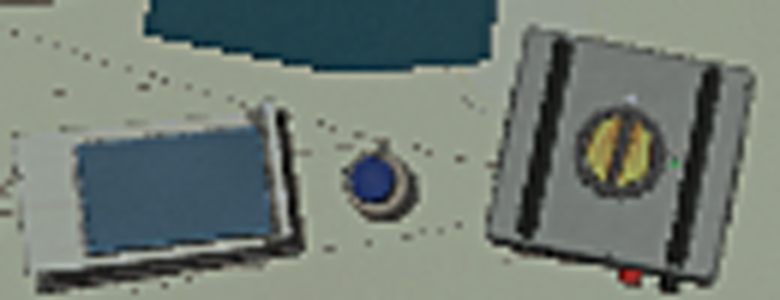

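```bash
python3 -m pendant '-0.006 0.002 0.005 0.005 0.75;-0.006 0.002 0.03 0.005 0.75;-0.006 0.002 0.06 0.005 0.75;-0.006 0.002 0.09 0.005 0.75;-0.006 0.002 0.105 0.005 0.75;-0.006 0.002 0.113 0.005 0.75;-0.006 0.002 0.113 0.005 0.75;-0.006 0.002 0.113 0.005 0.75' 30;python3 - <<'E'
from h import *
go([.4702,-.276,.134],-41.9)
s=snap('side','s13');zoom(s,80,200,290,400,5,'s13z')
E
```

```text
clock: 13.62
tool_pos: [0.4716, -0.273, 0.302]
eef_rot: [-2.865, -1.287, 0.0]
force: [0.1, -0.4, -0.7]
gripper_width: 0.754
grasp [ 0.4716 -0.273   0.135 ] jaw yaw deg -41.61860898961075 z [-0.0002  0.0003 -1.    ] f [ 0.0797 -0.4469 -0.694 ] tq [-0.0057 -0.0128 -0.0045] w 0.7539460163669516 t 13.6167 j [ 0.5367  0.5339 -0.1649  2.0964  0.1673  0.5236 -0.4772]
shift [-0.0032  0.001   0.001 ]
turn (tool z, rad) 0.004911199616806083
```

View pics/s13z.png

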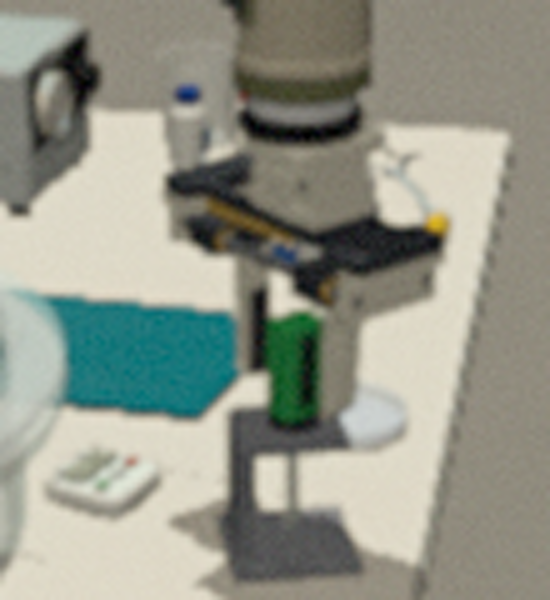

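```bash
python3 -m pendant '-0.003 0.001 0.001 0.005 0.75;-0.003 0.001 0.001 0.005 0.75;-0.003 0.001 0.001 0.005 0;-0.003 0.001 0.001 0.005 0;-0.003 0.001 0.001 0.005 0;-0.003 0.001 0.001 0.005 0;-0.003 0.001 0.001 0.005 0;-0.003 0.001 0.001 0.005 0' 40;python3 - <<'E'
from h import *
go([.4702,-.276,.134],-41.9)
s=snap('side','s14');zoom(s,80,200,290,400,5,'s14z')
E
```

```text
clock: 14.33
tool_pos: [0.4699, -0.2767, 0.3008]
eef_rot: [-2.87, -1.278, 0.0]
force: [-0.4, -0.1, 0.3]
gripper_width: 0.367
grasp [ 0.4699 -0.2767  0.1338] jaw yaw deg -41.99707919693036 z [-0.  0. -1.] f [-0.3621 -0.0774  0.3478] tq [-0.0507 -0.0116  0.0209] w 0.36669122092111117 t 14.3333 j [ 0.5428  0.536  -0.1629  2.0966  0.1672  0.521  -0.4759]
shift [ 0.0007 -0.0003 -0.0002]
turn (tool z, rad) -0.0016943516216265664
```

View pics/s14z.png

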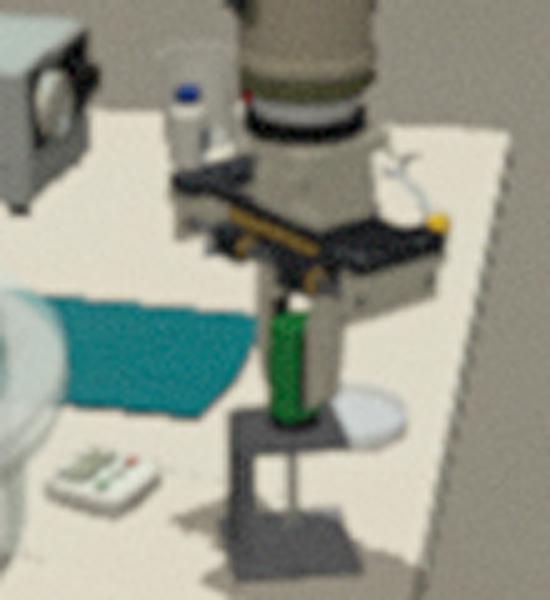

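Still closing (0.367); I'll finish the grip and then lift.

```bash
python3 -m pendant '0 0 0 0 0;0 0 0 0 0;0 0 0 0 0;0 0 0 0 0;0 0 0 0 0;0 0 0 0 0;0 0 0 0 0;0 0 0 0 0' 40;python3 - <<'E'
from h import *
go([.4702,-.276,.134],-41.9)
E
```

```text
clock: 15.05
tool_pos: [0.4699, -0.2767, 0.3008]
eef_rot: [-2.87, -1.278, 0.0]
force: [1.0, -0.9, -0.2]
gripper_width: 0.256
grasp [ 0.4699 -0.2767  0.1338] jaw yaw deg -41.99531980735916 z [-0.  0. -1.] f [ 0.9915 -0.8565 -0.184 ] tq [-0.0788 -0.0943  0.0008] w 0.2560566345009998 t 15.05 j [ 0.5427  0.536  -0.1629  2.0966  0.1672  0.5209 -0.4759]
shift [ 0.0007 -0.0003 -0.0002]
turn (tool z, rad) -0.0016636444807840434
```

```bash
python3 -m pendant '0 0 -0.01 0 0;0 0 -0.03 0 0;0 0 -0.06 0 0;0 0 -0.09 0 0;0 0 -0.12 0 0;0 0 -0.14 0 0;0 0 -0.14 0 0;0 0 -0.14 0 0' 40;python3 - <<'E'
from h import *
go([.4885,.004,.26],75.7)
s=snap('side','s15');zoom(s,50,200,290,400,4,'s15z')
E
```

```text
clock: 15.72
tool_pos: [0.4697, -0.2767, 0.4423]
eef_rot: [2.868, 1.277, 0.002]
force: [0.1, -0.2, -1.4]
gripper_width: 0.258
grasp [ 0.4701 -0.2769  0.2753] jaw yaw deg -42.00576813660874 z [ 0.0021 -0.0013 -1.    ] f [ 0.1181 -0.221  -1.4183] tq [-0.0168  0.0144  0.0044] w 0.25837368394234533 t 15.7167 j [ 0.5852  0.347  -0.2091  1.9621  0.0955  0.8393 -0.4087]
shift [ 0.221  -0.1743  0.0149]
turn (tool z, rad) 1.08723945101694
```

View pics/s15z.png

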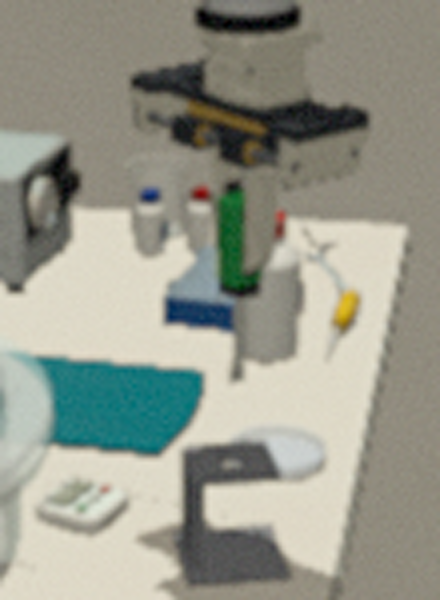

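```bash
python3 -m pendant '0.02 -0.017 0 -0.11 0;0.05 -0.04 0 -0.22 0;0.08 -0.063 0 -0.33 0;0.11 -0.087 0 -0.44 0;0.14 -0.11 0 -0.55 0;0.17 -0.134 0 -0.66 0;0.2 -0.157 0 -0.77 0;0.215 -0.17 0 -0.88 0' 40;python3 -m pendant '0 0 0 -0.11 0;0 0 0 -0.22 0;0 0 0 -0.33 0;0 0 0 -0.44 0;0 0 0 -0.55 0;0 0 0 -0.66 0;0 0 0 -0.77 0;0 0 0 -0.88 0' 40;python3 - <<'E'
from h import *
go([.4885,.004,.21],75.7)
E
```

```text
clock: 16.43
tool_pos: [0.487, 0.001, 0.4398]
eef_rot: [-2.039, -2.386, -0.0]
force: [1.1, -0.1, -0.9]
gripper_width: 0.258
clock: 17.1
tool_pos: [0.487, -0.0034, 0.4394]
eef_rot: [-0.834, -3.026, 0.001]
force: [-1.0, 0.0, -0.9]
gripper_width: 0.258
grasp [ 0.4865 -0.0033  0.2724] jaw yaw deg 59.174890905402684 z [-0.0029  0.0004 -1.    ] f [-1.0436  0.0471 -0.9149] tq [ 0.014  -0.1875  0.0222] w 0.2576784535414662 t 17.1 j [ 0.4478  0.3436 -0.7211  2.0592  0.3003  0.8454  0.5859]
shift [0.0019 0.0074 0.0624]
turn (tool z, rad) -0.2884175629519823
```

```bash
python3 -m pendant '0.002 0.007 0.01 -0.1 0;0.002 0.007 0.02 -0.2 0;0.002 0.007 0.035 -0.285 0;0.002 0.007 0.05 -0.285 0;0.002 0.007 0.06 -0.285 0;0.002 0.007 0.065 -0.285 0;0.002 0.007 0.065 -0.285 0;0.002 0.007 0.065 -0.285 0' 40;python3 - <<'E'
from h import *
go([.4885,.004,.182],75.7)
s=snap('side','s16');zoom(s,130,250,280,380,5,'s16z')
t=snap('top','t16');zoom(t,180,245,200,330,6,'t16z')
print(((px('side',[.4885,.004,.072])-[280,130]+.5)*5-.5),((px('side',[.4885,.004,.092])-[280,130]+.5)*5-.5))
E
```

```text
clock: 17.77
tool_pos: [0.4894, 0.004, 0.3756]
eef_rot: [-0.405, -3.114, -0.0]
force: [1.3, 0.0, -1.6]
gripper_width: 0.259
grasp [0.4892 0.004  0.2086] jaw yaw deg 75.18357359706768 z [-0.0009  0.0002 -1.    ] f [ 1.3287  0.0372 -1.6368] tq [ 0.055  -0.1771 -0.0014] w 0.25873310554214646 t 17.7667 j [ 0.4147  0.4446 -0.7307  2.1274  0.447   0.725   0.7019]
shift [ 0.0007 -0.0002  0.0266]
turn (tool z, rad) -0.009013341075399861
[229.1847 438.6694] [228.8204 407.4635]
```

View pics/s16z.png

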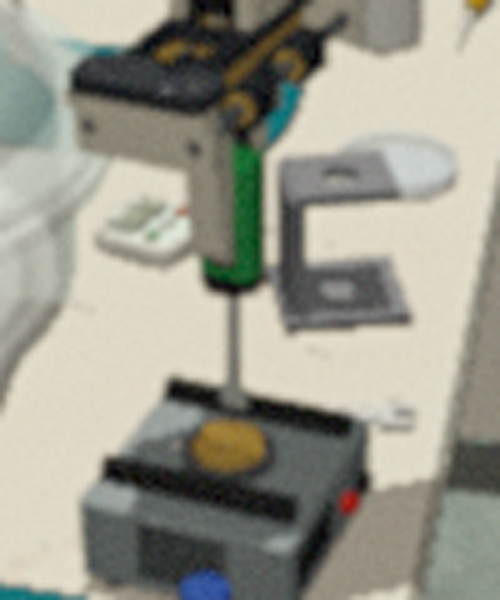

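View pics/t16z.png

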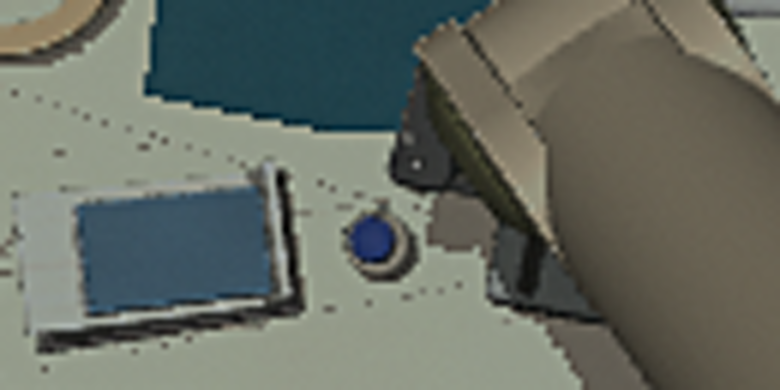

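```bash
python3 -m pendant '0.0005 0 0.008 -0.009 0;0.0005 0 0.014 -0.009 0;0.0005 0 0.018 -0.009 0;0.0005 0 0.021 -0.009 0;0.0005 0 0.023 -0.009 0;0.0005 0 0.025 -0.009 0;0.0005 0 0.0265 -0.009 0;0.0005 0 0.0265 -0.009 0' 40;python3 - <<'E'
from h import *
go([.4885,.004,.1785],75.7)
s=snap('side','s17');zoom(s,130,250,280,380,5,'s17z')
E
```

```text
clock: 18.53
tool_pos: [0.4888, 0.004, 0.3491]
eef_rot: [-0.391, -3.117, 0.0]
force: [0.5, -0.2, -0.8]
gripper_width: 0.257
grasp [0.4888 0.004  0.1821] jaw yaw deg 75.69228898444538 z [-0.0003 -0.     -1.    ] f [ 0.5302 -0.1875 -0.8084] tq [ 0.0896 -0.1352  0.0051] w 0.25656183361920853 t 18.5333 j [ 0.3833  0.4803 -0.6976  2.156   0.4994  0.6682  0.6605]
shift [ 0.0003 -0.      0.0036]
turn (tool z, rad) -0.00013458261010046435
```

View pics/s17z.png

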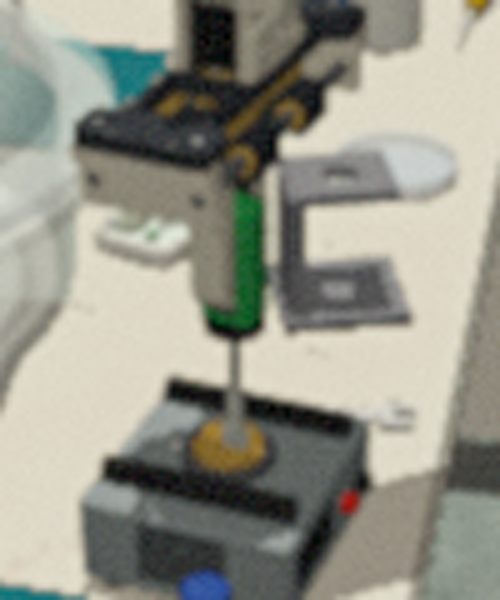

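```bash
python3 -m pendant '0 0 0.001 0 0;0 0 0.002 0 0;0 0 0.003 0 0;0 0 0.003 0.06 0;0 0 0.003 0.14 0;0 0 0.003 0.22 0;0 0 0.003 0.30 0;0 0 0.003 0.30 0' 40;python3 - <<'E'
from h import *
go([.4885,.004,.1785],75.7)
E
```

```text
clock: 19.25
tool_pos: [0.4889, 0.0041, 0.3463]
eef_rot: [0.858, 3.022, 0.0]
force: [-0.6, 1.6, -2.0]
gripper_width: 0.26
grasp [0.4889 0.0041 0.1793] jaw yaw deg 58.31008959974248 z [ 0.0003 -0.0001 -1.    ] f [-0.5598  1.6203 -2.0135] tq [ 0.1964 -0.0924  0.0125] w 0.2597816076811809 t 19.25 j [ 0.3204  0.4649 -0.6077  2.1623  0.4453  0.6367  0.4155]
shift [ 0.0003 -0.0003  0.0008]
turn (tool z, rad) -0.3035111931112986
```

```bash
python3 -m pendant '0 0 0 0.1 0;0 0 0 0.2 0;0 0 0 0.3 0;0 0 0 0.4 0;0 0 0 0.5 0;0 0 0 0.6 0;0 0 0 0.7 0;0 0 0 0.8 0' 40;python3 - <<'E'
from h import *
go([.4885,.004,.1785],75.7)
s=snap('side','s18');zoom(s,130,250,280,380,5,'s18z')
E
```

```text
clock: 19.92
tool_pos: [0.4889, 0.0046, 0.3463]
eef_rot: [-1.964, -2.452, -0.002]
force: [0.4, 3.3, -1.6]
gripper_width: 0.256
grasp [0.489  0.0048 0.1793] jaw yaw deg 12.596371460276576 z [ 0.0004  0.0009 -1.    ] f [ 0.3576  3.2707 -1.5765] tq [ 0.8875 -0.0264  0.0774] w 0.25565015794455476 t 19.9167 j [ 0.1581  0.4292 -0.3822  2.1717  0.2828  0.5863 -0.2099]
shift [-0.0006 -0.0006  0.0008]
turn (tool z, rad) -1.101366087973635
```

View pics/s18z.png

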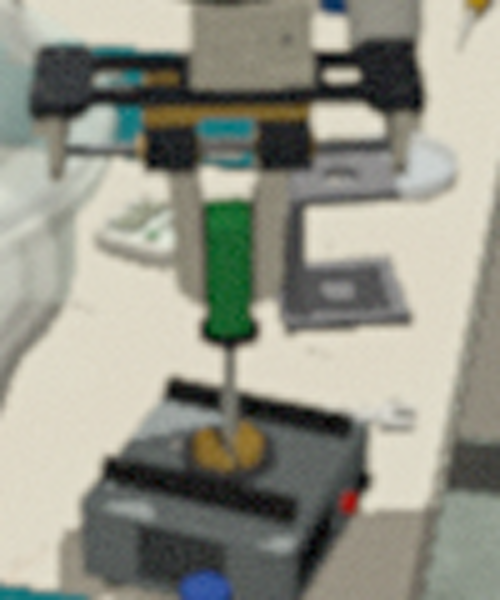

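```bash
python3 -m pendant '0 0 0 0.1 0;0 0 0 0.2 0;0 0 0 0.3 0;0 0 0 0.38 0;0 0 0 0.44 0;0 0 0 0.5 0;0 0 0 0.5 0;0 0 0 0.5 0' 40;python3 - <<'E'
from h import *
go([.4885,.004,.1785],-10.1)
s=snap('side','s19');zoom(s,130,250,280,380,5,'s19z')
E
```

```text
clock: 20.63
tool_pos: [0.4892, 0.0048, 0.3463]
eef_rot: [-2.503, -1.898, -0.002]
force: [1.0, 4.2, -3.0]
gripper_width: 0.259
grasp [0.4893 0.005  0.1793] jaw yaw deg -15.656668274856534 z [ 0.0009  0.0009 -1.    ] f [ 0.9776  4.1512 -2.9634] tq [ 1.6936 -0.4444  0.0662] w 0.25855284774923265 t 20.6333 j [ 0.0532  0.4159 -0.2405  2.1777  0.1792  0.5649 -0.5925]
shift [-0.0012 -0.0005  0.0008]
turn (tool z, rad) -0.09698215683735967
```

View pics/s19z.png

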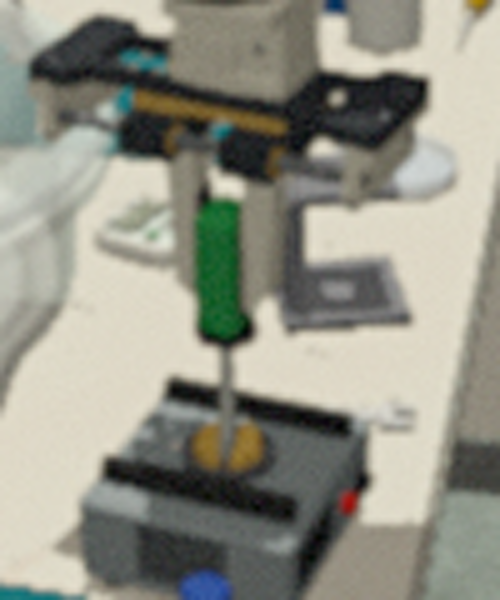

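```bash
python3 -m pendant '0 0 0 0.03 0;0 0 0 0.06 0;0 0 0 0.09 0;0 0 0 0.12 0;0 0 0 0.14 0;0 0 0 0.14 0;0 0 0 0.14 0;0 0 0 0.14 0' 40;python3 - <<'E'
from h import *
go([.4885,.004,.1785],-10.1)
E
```

```text
clock: 21.35
tool_pos: [0.4892, 0.0047, 0.3464]
eef_rot: [-2.63, -1.717, -0.002]
force: [0.8, 5.7, -3.0]
gripper_width: 0.257
grasp [0.4894 0.0049 0.1794] jaw yaw deg -23.71258690941401 z [ 0.0011  0.0012 -1.    ] f [ 0.7974  5.6898 -2.9693] tq [ 1.8838 -0.484   0.0661] w 0.25700948983377636 t 21.35 j [ 0.0237  0.4132 -0.2004  2.1794  0.1491  0.5601 -0.7006]
shift [-0.0012 -0.0005  0.0009]
turn (tool z, rad) -0.23758446128315347
```

```bash
python3 -m pendant '0 0 0 0.03 0;0 0 0 0.06 0;0 0 0 0.08 0;0 0 0 0.10 0;0 0 0 0.10 0;0 0 0 0.10 0;0 0 0 0.10 0;0 0 0 0.10 0' 40;python3 - <<'E'
from h import *
go([.4885,.004,.1785],-10.1)
s=snap('side','s20');zoom(s,200,230,310,345,16,'s20z')
E
```

```text
clock: 22.02
tool_pos: [0.4893, 0.0048, 0.3464]
eef_rot: [-2.713, -1.584, -0.003]
force: [1.9, 5.5, -2.8]
gripper_width: 0.257
grasp [0.4895 0.005  0.1794] jaw yaw deg -29.439280611852347 z [ 0.0012  0.0013 -1.    ] f [ 1.8837  5.4578 -2.8454] tq [ 1.907  -0.5125  0.0834] w 0.2567950043009699 t 22.0167 j [ 0.0022  0.4116 -0.1716  2.1807  0.1276  0.557  -0.7775]
shift [-0.0013 -0.0004  0.0009]
turn (tool z, rad) -0.33753412164392693
```

View pics/s20z.png

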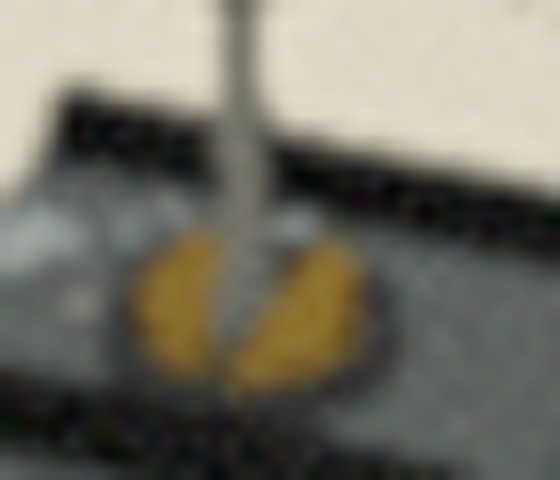

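```bash
python3 -c "
from h import *
f=lambda u,v:[(u+.5)/16-.5+310,(v+.5)/16-.5+200]
A=onz('side',f(310,250),.072);B=onz('side',f(222,370),.072);print(A,B,np.degrees(np.arctan2(*(A-B)[[1,0]])))
c=np.array([.4887,.004,.072])
for d in(-60,-80,-100,-120,-130):
  u=np.array([np.cos(np.radians(d)),np.sin(np.radians(d)),0]);print(d,[((px('side',c+k*u*.0185)-[310,200]+.5)*16).round() for k in(1,-1)])"
```

```text
[ 0.4814 -0.008   0.072 ] [0.4887 0.0294 0.072 ] -101.0947607353765
-60 [array([219., 227.]), array([289., 345.])]
-80 [array([257., 224.]), array([251., 348.])]
-100 [array([294., 228.]), array([213., 344.])]
-120 [array([326., 239.]), array([180., 333.])]
-130 [array([340., 246.]), array([166., 325.])]
```

```bash
python3 -m pendant '0 0 0 0 0;0 0 0 0.03 0;0 0 0 0.06 0;0 0 0 0.09 0;0 0 0 0.12 0;0 0 0 0.12 0;0 0 0 0.12 0;0 0 0 0.12 0' 60;python3 - <<'E'
from h import *
go([.4885,.004,.1785],-10.1)
s=snap('side','s21');zoom(s,200,230,310,345,16,'s21z');zoom(s,130,250,280,380,5,'s21y')
E
```

```text
clock: 22.73
tool_pos: [0.4892, 0.0048, 0.3464]
eef_rot: [-2.802, -1.419, -0.002]
force: [1.5, 5.4, -1.8]
gripper_width: 0.256
grasp [0.4894 0.0049 0.1794] jaw yaw deg -36.297595061872606 z [ 0.0009  0.0011 -1.    ] f [ 1.4968  5.3512 -1.7912] tq [ 1.876  -0.4596  0.1927] w 0.25649720261512476 t 22.7333 j [-0.0238  0.41   -0.1367  2.1823  0.1017  0.554  -0.8694]
shift [-0.0013 -0.0001  0.0009]
turn (tool z, rad) -0.4572342899338846
```

View pics/s21z.png

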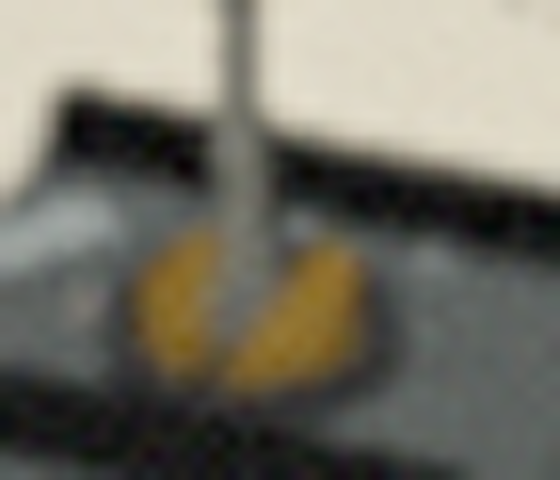

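View pics/s21y.png

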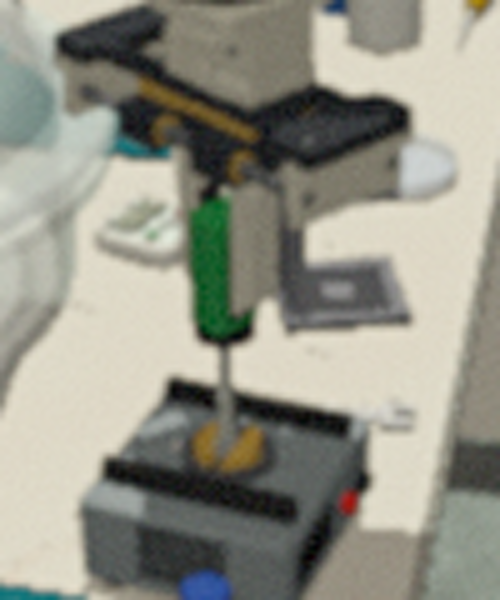

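```bash
python3 -m pendant '0 0 0 -0.1 0;0 0 0 -0.2 0;0 0 0 -0.25 0;0 0 0 -0.25 0;0 0 0 -0.25 0;0 0 0 -0.25 0;0 0 0 -0.25 0;0 0 0 -0.25 0' 60;python3 - <<'E'
from h import *
go([.4885,.004,.1785],-10.1)
E
```

```text
clock: 23.45
tool_pos: [0.489, 0.0037, 0.3464]
eef_rot: [2.609, 1.749, 0.0]
force: [2.8, -2.4, -1.2]
gripper_width: 0.255
grasp [0.4891 0.0036 0.1794] jaw yaw deg -22.310115014504024 z [ 0.0005 -0.0005 -1.    ] f [ 2.7539 -2.3801 -1.2468] tq [-0.5711 -0.8406  0.0085] w 0.2553618699606207 t 23.45 j [ 0.0296  0.4135 -0.2061  2.1794  0.156   0.5617 -0.6813]
shift [ 0.0001 -0.0007  0.0009]
turn (tool z, rad) -0.2131067090502905
```

Torque is now ~0; lift straight out.

```bash
python3 -m pendant '0 0 -0.004 0 0;0 0 -0.01 0 0;0 0 -0.02 0 0;0 0 -0.04 0 0;0 0 -0.06 0 0;0 0 -0.08 0 0;0 0 -0.09 0 0;0 0 -0.09 0 0' 60;python3 - <<'E'
from h import *
go([.4699,-.2767,.275],-42)
s=snap('side','s22');zoom(s,130,250,280,380,5,'s22z');zoom(s,200,230,310,345,16,'s22y')
E
```

```text
clock: 24.12
tool_pos: [0.4889, 0.0041, 0.4388]
eef_rot: [2.607, 1.749, 0.005]
force: [0.1, -0.2, -1.9]
gripper_width: 0.252
grasp [0.4895 0.0041 0.2718] jaw yaw deg -22.28956664574077 z [ 0.0037  0.0001 -1.    ] f [ 0.1235 -0.2336 -1.9086] tq [-0.0085 -0.1198 -0.0324] w 0.2517585618585986 t 24.1167 j [ 0.0649  0.2825 -0.2394  2.0786  0.0941  0.7867 -0.6207]
shift [-0.2673  0.0884 -0.0034]
turn (tool z, rad) 0.3440119590267334
```

View pics/s22z.png

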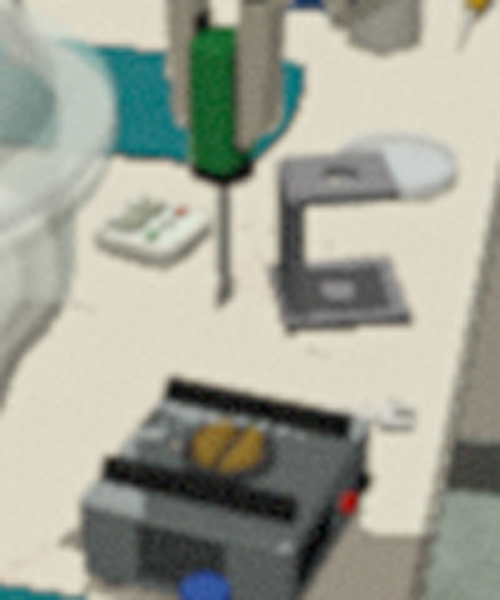

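View pics/s22y.png

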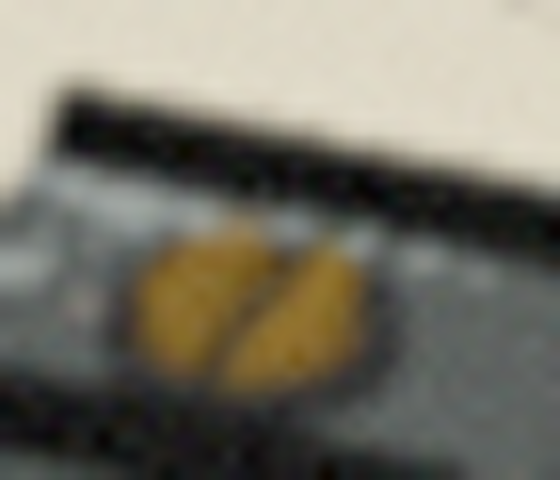

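```bash
python3 -m pendant '-0.03 0.01 0 0.08 0;-0.07 0.023 0 0.16 0;-0.11 0.036 0 0.24 0;-0.15 0.05 0 0.32 0;-0.19 0.063 0 0.344 0;-0.225 0.075 0 0.344 0;-0.255 0.085 0 0.344 0;-0.267 0.088 0 0.344 0' 60;python3 -m pendant '0 0 0 0 0;0 0 0 0 0;0 0 0 0 0;0 0 0 0 0;0 0 0 0 0;0 0 0 0 0;0 0 0 0 0;0 0 0 0 0';python3 - <<'E'
from h import *
go([.4699,-.2767,.255],-42)
s=snap('side','s23');zoom(s,80,180,310,390,6,'s23z')
t=snap('top','t23');zoom(t,190,240,275,330,14,'t23z')
for z in(.0,.05,.115): print(z,((px('side',[.4699,-.2767,.255+.02-z])-[310,80]+.5)*6-.5))
print('mouth',((px('side',[.4699,-.2767,.094])-[310,80]+.5)*6-.5))
E
```

```text
clock: 24.83
tool_pos: [0.4677, -0.281, 0.4348]
eef_rot: [-2.873, -1.27, 0.004]
force: [-0.4, -0.0, -1.4]
gripper_width: 0.258
clock: 25.5
tool_pos: [0.4691, -0.2761, 0.4364]
eef_rot: [2.869, 1.279, 0.0]
force: [0.7, -0.3, -1.2]
gripper_width: 0.255
grasp [ 0.4692 -0.2761  0.2694] jaw yaw deg -41.9593895490404 z [ 0.0001 -0.0001 -1.    ] f [ 0.6807 -0.3462 -1.2127] tq [-0.0319  0.0282  0.005 ] w 0.2553788908084684 t 25.5 j [ 0.478   0.3466 -0.0672  1.9763  0.0312  0.8195 -0.3388]
shift [0.     0.001  0.0144]
turn (tool z, rad) 0.0007087860799646073
0.0 [241.7585 179.1199]
0.05 [239.6412 274.3924]
0.115 [237.0178 392.438 ]
mouth [234.4926 506.0641]
```

View pics/s23z.png

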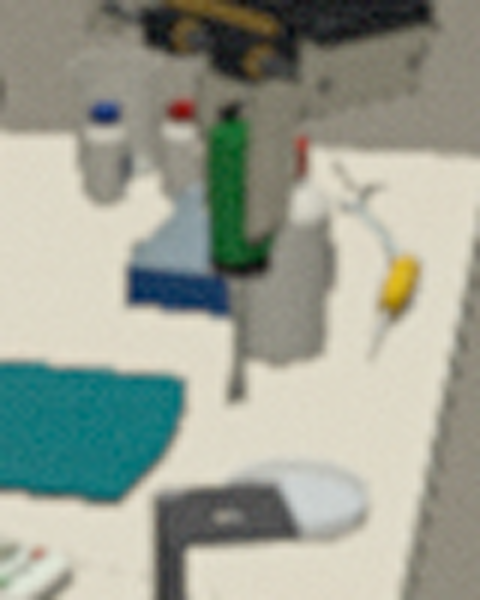

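View pics/t23z.png

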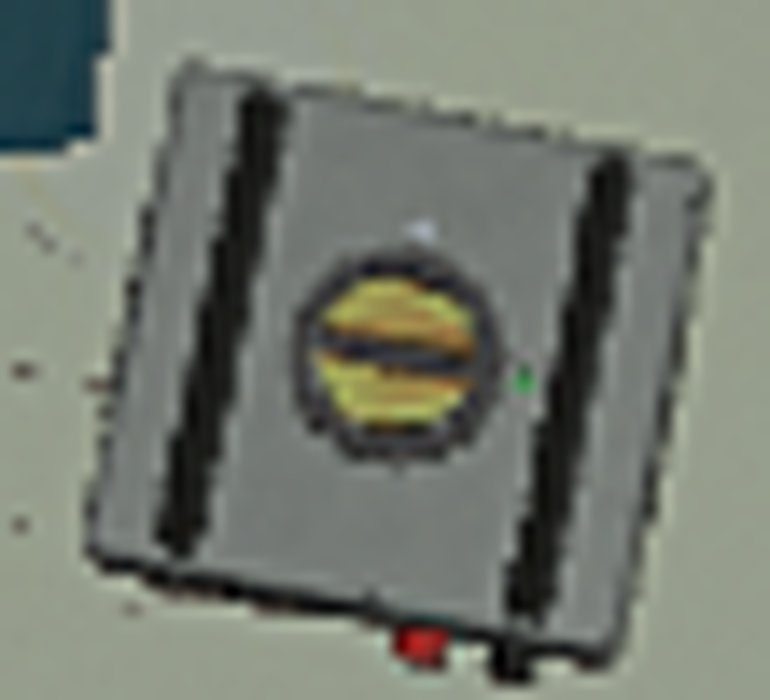

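Run:
```python
from h import *
im=cv2.imread("pics/t23.png"); r0,r1,c0,c1=190,240,275,330;f=8
b=cv2.resize(im[r0:r1,c0:c1],None,fx=f,fy=f,interpolation=cv2.INTER_CUBIC);hsv=cv2.cvtColor(b,cv2.COLOR_BGR2HSV)
toim=lambda p:(np.asarray(p)+.5)/f-.5+np.array([c0,r0])
ctr=np.array([488.6,3.4])
allp=np.array([[x,y] for y in range(0,b.shape[0],2) for x in range(0,b.shape[1],2)])
W=np.array([onz("top",toim(p),.072)[:2]*1000 for p in allp]); d=np.linalg.norm(W-ctr,axis=1)
v=hsv[allp[:,1],allp[:,0],2]
for rr in(11,12,13,14,15):
  s=W[(d<rr)&(v<100)]; l=cv2.fitLine(s.astype(np.float32),cv2.DIST_HUBER,0,.01,.01).ravel()
  print(rr,len(s),"slot dir",np.degrees(np.arctan2(l[1],l[0])))
# unit yaw from rails (dark)
for roi in((190,240,284,300),(195,240,308,322)):
  r0,r1,c0,c1=roi
  for c in blobs(im,(0,0,0),(180,255,45),roi,minarea=25):
    print("rail",planerect("top",c,.074))
```

```text
11 250 slot dir 81.08888
12 271 slot dir 80.47446
13 290 slot dir 80.39477
14 310 slot dir 81.19845
15 332 slot dir 80.95431
rail ((495.11798095703125, 44.757164001464844), (10.991813659667969, 110.6676254272461), 79.38346099853516)
rail ((480.78875732421875, -37.301597595214844), (10.388554573059082, 109.445556640625), 79.40803527832031)
```

Run:
```python
from h import *
t=cv2.imread("pics/t16.png");zoom(t,195,245,360,415,12,'stt')
s=cv2.imread("pics/s16.png");zoom(s,150,200,325,380,12,'sts')
for n,o in(("top",(360,195)),("side",(325,150))):
  print(n,((px(n,[.4699,-.2767,.094])-o+.5)*12-.5), ((px(n,[.4699,-.2767,.086])-o+.5)*12-.5))
```

```text
top [356.2021 309.0527] [350.6941 311.657 ]
side [289.4852 172.6281] [288.891  199.3669]
```

View pics/stt.png

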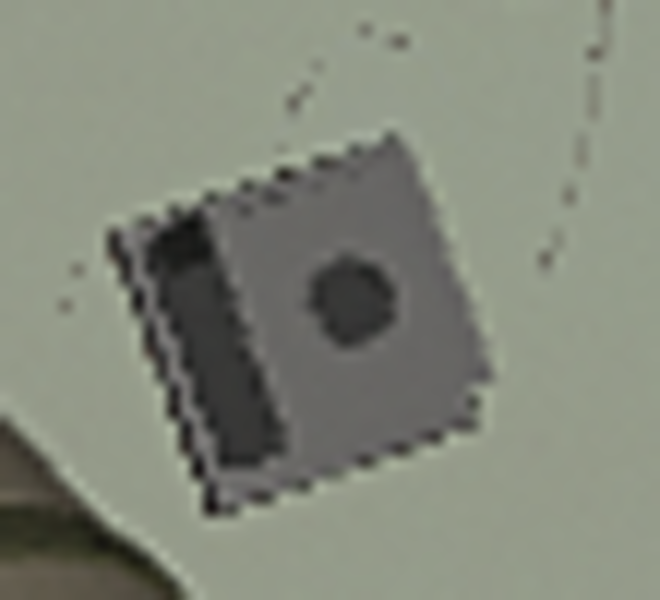

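View pics/sts.png

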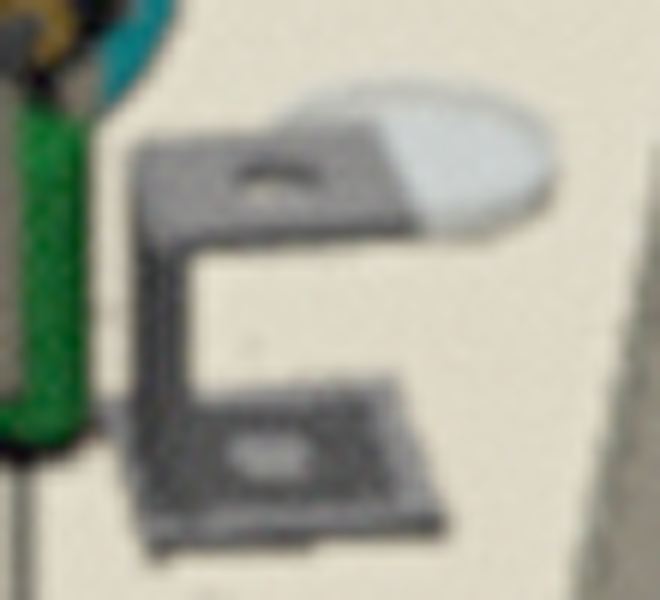

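Run:
```python
from h import *
s=cv2.imread("pics/s23.png");zoom(s,95,155,330,365,10,'tip')
o=(330,95)
def P(X): return ((px("side",X)-o+.5)*10-.5).round(1)
for z in(.235,.2294,.19,.1544): print(z,P([.4692,-.2761,z]),P([.4712,-.2751,z]))
print("per mm x",P([.4702,-.2761,.1544])-P([.4692,-.2761,.1544]),"y",P([.4692,-.2751,.1544])-P([.4692,-.2761,.1544]))
```

```text
0.235 [202.4 277.3] [195.4 278.1]
0.2294 [202.  294.8] [195.  295.6]
0.19 [199.3 415.8] [192.4 416.6]
0.1544 [196.9 521.8] [190.1 522.7]
per mm x [-3.1 -0.2] y [-0.5  1.3]
```

View pics/tip.png

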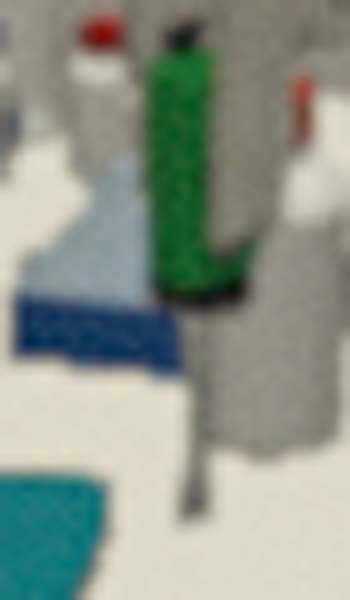

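```bash
python3 -m pendant '0.0013 0.0015 0 0 0;0.0013 0.0015 0.01 0 0;0.0013 0.0015 0.025 0 0;0.0013 0.0015 0.038 0 0;0.0013 0.0015 0.045 0 0;0.0013 0.0015 0.048 0 0;0.0013 0.0015 0.048 0 0;0.0013 0.0015 0.048 0 0' 60;python3 - <<'E'
from h import *
go([.4713,-.276,.134],-42)
s=snap('side','s24');zoom(s,110,170,330,365,10,'tip2')
E
```

```text
clock: 26.27
tool_pos: [0.4712, -0.2766, 0.3884]
eef_rot: [2.87, 1.278, 0.0]
force: [-0.1, -0.4, -0.9]
gripper_width: 0.258
grasp [ 0.4712 -0.2766  0.2214] jaw yaw deg -41.99809362619029 z [ 0.0001 -0.     -1.    ] f [-0.1346 -0.4266 -0.9265] tq [-0.0282 -0.0731  0.0179] w 0.2579101251670261 t 26.2667 j [ 0.4751  0.4078 -0.0658  2.0242  0.04    0.7107 -0.3487]
shift [ 0.0005 -0.0003  0.0874]
turn (tool z, rad) 3.327249975315638e-05
```

View pics/tip2.png

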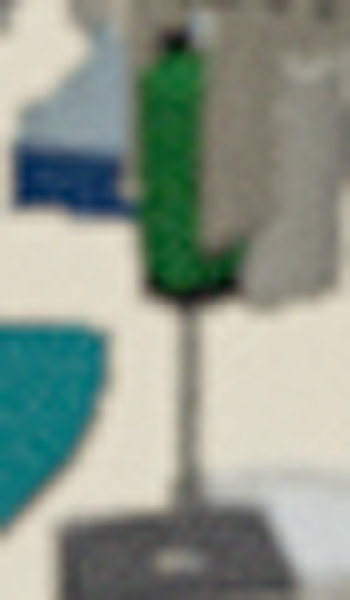

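```bash
python3 -m pendant '0.0011 0.0005 0.002 0 0;0.0011 0.0005 0.01 0 0;0.0011 0.0005 0.02 0 0;0.0011 0.0005 0.03 0 0;0.0011 0.0005 0.045 0 0;0.0011 0.0005 0.06 0 0;0.0011 0.0005 0.07 0 0;0.0011 0.0005 0.075 0 0' 60;python3 - <<'E'
from h import *
go([.4713,-.276,.134],-42)
s=snap('side','s25');zoom(s,120,200,320,375,7,'tip3')
E
```

```text
clock: 26.98
tool_pos: [0.4717, -0.2758, 0.3113]
eef_rot: [-2.868, -1.277, 0.003]
force: [-0.1, -0.2, -1.0]
gripper_width: 0.257
grasp [ 0.4713 -0.2756  0.1443] jaw yaw deg -41.98811096832552 z [-0.0025  0.0012 -1.    ] f [-0.1187 -0.2359 -1.0208] tq [-0.0619  0.0277  0.0281] w 0.2569508377991508 t 26.9833 j [ 0.4666  0.5176 -0.0587  2.0906  0.0566  0.5376 -0.3659]
shift [-0.0003  0.0003  0.0103]
turn (tool z, rad) 0.0002075027475936242
```

View pics/tip3.png

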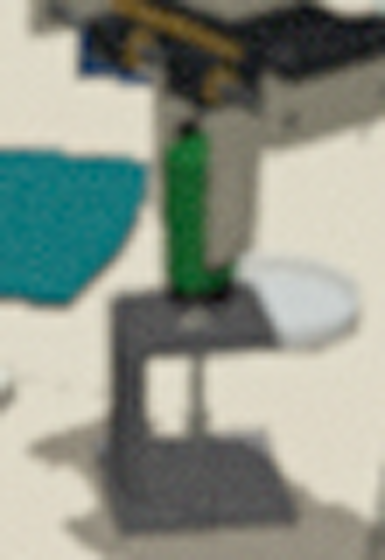

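```bash
python3 -m pendant '0 0 0.003 0 0;0 0 0.006 0 0;0 0 0.008 0 0;0 0 0.009 0 0;0 0 0.010 0 0;0 0 0.011 0 0;0 0 0.012 0 0;0 0 0.012 0 0' 60;python3 - <<'E'
from h import *
go([.4713,-.276,.134],-42)
s=snap('side','s26');zoom(s,120,200,320,375,7,'tip4')
E
```

```text
clock: 27.7
tool_pos: [0.4721, -0.276, 0.3013]
eef_rot: [2.87, 1.278, -0.0]
force: [0.6, 0.8, -0.5]
gripper_width: 0.253
grasp [ 0.4721 -0.276   0.1343] jaw yaw deg -41.99647440719229 z [ 0.     -0.0001 -1.    ] f [ 0.5951  0.8463 -0.4921] tq [-0.0202 -0.0175  0.018 ] w 0.25321636354091276 t 27.7 j [ 0.4653  0.5331 -0.0569  2.0978  0.0591  0.5122 -0.3683]
shift [-0.0005 -0.0006  0.0003]
turn (tool z, rad) 6.153320257906714e-05
```

View pics/tip4.png

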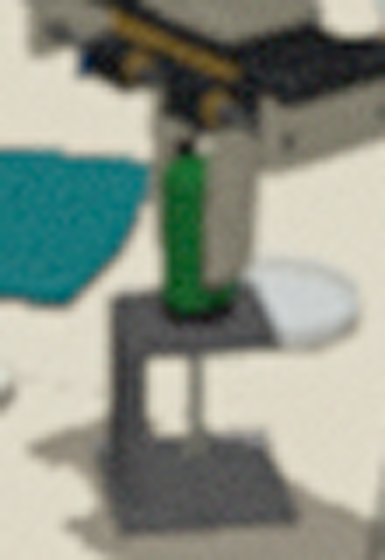

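Nearly seated, no contact force yet. Lower gently until the collar takes load.

```bash
python3 -m pendant '0 0 0.0005 0 0;0 0 0.001 0 0;0 0 0.0015 0 0;0 0 0.0015 0 0;0 0 0.0015 0 0;0 0 0.0015 0 0;0 0 0.0015 0 0;0 0 0.0015 0 0' 30;python3 - <<'E'
from h import *
go([.4713,-.276,.134],-42)
E
```

```text
clock: 28.42
tool_pos: [0.4721, -0.276, 0.3007]
eef_rot: [2.87, 1.277, 0.0]
force: [-2.1, 1.1, 11.2]
gripper_width: 0.256
grasp [ 0.4721 -0.2761  0.1337] jaw yaw deg -42.00583221669841 z [ 0.0005 -0.0003 -1.    ] f [-2.0566  1.0808 11.1637] tq [0.3898 0.56   0.0212] w 0.2561784477254902 t 28.4167 j [ 0.4651  0.5338 -0.0567  2.0984  0.0593  0.5102 -0.3686]
shift [-0.0005 -0.0007 -0.0003]
turn (tool z, rad) -0.00010179138407684363
```

```bash
python3 -m pendant '0 0 -0.0008 0 0;0 0 -0.0008 0 0.35;0 0 -0.0008 0 0.45;0 0 -0.0008 0 0.6;0 0 -0.0008 0 0.7;0 0 -0.0008 0 0.7;0 0 -0.0008 0 0.7;0 0 -0.0008 0 0.7' 30;python3 -m pendant '0 0 -0.01 0 0.7;0 0 -0.03 0 0.7;0 0 -0.06 0 0.7;0 0 -0.09 0 0.7;0 0 -0.12 0 0.7;0 0 -0.15 0 0.7;0 0 -0.17 0 0.7;0 0 -0.17 0 0.7' 30
python3 - <<'E'
from h import *
go([.50,-.05,.30],-42)
s=snap('side','s27');zoom(s,120,200,320,375,7,'e1')
t=snap('top','t27');zoom(t,180,250,190,420,3.4,'e2')
E
```

```text
clock: 29.08
tool_pos: [0.4721, -0.276, 0.3005]
eef_rot: [-2.87, -1.278, 0.0]
force: [-0.3, 0.4, -0.4]
gripper_width: 0.685
clock: 29.75
tool_pos: [0.4725, -0.2763, 0.4758]
eef_rot: [2.865, 1.275, 0.007]
force: [1.4, 0.3, 0.1]
gripper_width: 0.702
grasp [ 0.4736 -0.2768  0.3088] jaw yaw deg -42.012515178827734 z [ 0.0066 -0.0032 -1.    ] f [1.3841 0.2905 0.1265] tq [ 0.0268 -0.0338 -0.0296] w 0.7022378681804627 t 29.75 j [ 0.4772  0.3065 -0.0679  1.9242  0.0264  0.9043 -0.337 ]
shift [ 0.1862 -0.1322  0.0082]
turn (tool z, rad) -0.00021843107701968734
```

View pics/e1.png

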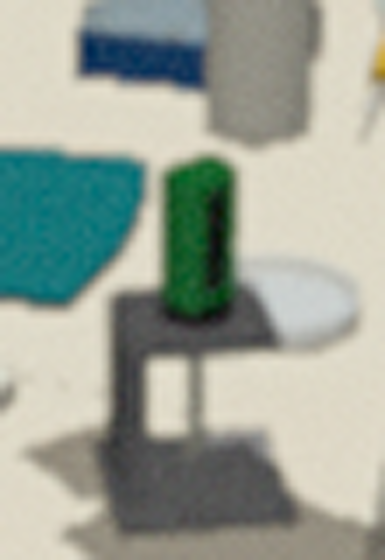

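View pics/e2.png

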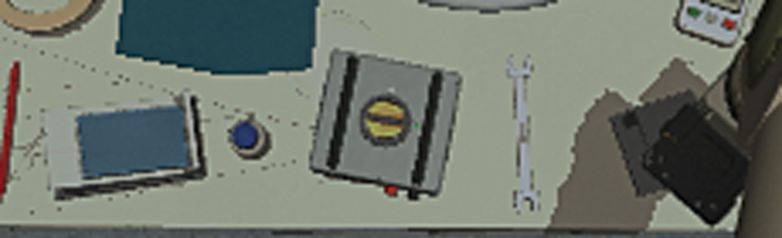

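Run:
```python
from rk import *
im=cv2.imread("pics/t27.png")
b=blobs(im,(95,70,70),(115,255,255),(200,245,200,250),minarea=8)[0]
print("blue",fit(b,24))
for c in blobs(im,(110,120,40),(130,255,255),(205,235,250,280),minarea=8): print("cap",planerect("top",c,.078)[0])
from plant import env
print(env.sign_off())
```

```text
blue (((-2.139547348022461, -15.05569076538086), (100.34564208984375, 59.98550033569336), 89.96179962158203), array([-32.163 , -65.2434]), array([27.8225, 35.107 ]))
cap (470.91326904296875, 138.18141174316406)
the job is handed in; nothing more can be done
None
```

The job is handed in at about 30 s of the 72 s allowed, with all three parts done in the order asked. It reported no verdict.

- **Tile:** The blue tile lies flat on the white one. In the top view its centre is at y = -15.1 mm on the rack, where -15 mm means it is against the stop. It sits about 2 mm off sideways and within about 0.5° of square with the white tile. I judged 2 mm close enough and did not nudge it.
- **Selector:** It was turned with the screwdriver until the torque rose from about 0.07 to 0.19 N m, which I took as the end stop. The slot afterwards measured about 88.6° from the unit's x axis. That is 1.4° short of a quarter turn, close to what the picture can resolve. The fingers did not touch it.
- **Screwdriver:** It hangs upright in the stand with its collar on the plate. It took about 11 N when it seated, and I checked it by side view after letting go.
- **Bystanders:** The bottle's cap measured within 1 mm of where it started. The last pictures show the spanner, dish and timer apparently undisturbed; I did not measure them or the pen.

The forces I read between moves stayed at or below about 14 N. In the last pictures the arm was clear of everything.

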